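# Fetch the ramekin from behind the bottles and set it on the kitchen scale

## Robot

A 6-joint arm with a two-finger parallel gripper is mounted at the origin on the work surface. World frame = base frame: x ahead of the robot, y to its left, z up, the work surface at z = 0. Lengths are in m, angles in rad, forces in N, time in s.
With the tool pointing down it reaches from about 0.35 to 0.95 m from the base axis. Payload 17.4 kg.
Tool frame: the origin (TCP) lies midway between the tips of the shut fingers; the grasp point (between the pads) lies 19 mm behind it; z points along the fingers, y is the line along which they close (so a half turn about z gives the same grasp; the last joint's range is limited). The gripper opens to 93 mm and grips with 3 to 60 N. Pads are 15 mm wide; open, the fingers measure 128 mm over their backs; the gripper's body (75 mm by 188 mm) begins 65 mm behind the grasp point.
Start: joints at [1.291, 0.116, 1.442, -0, 1.584, -0.038], TCP at [0.162, 0.655, 0.219] pointing down, gripper open.
Joint ranges: [-2.83, 2.83], [-0.83, 2.19], [0.07, 2.5], [-1.14, 4.28], [0.01, 3], [-2.97, 2.97]. Speed limits (rad/s): [1.89, 1.89, 2.22, 3.14, 3.14, 3.14].

## Interface

Orientations are given as a 3x3 rotation matrix whose columns are the frame's x, y, z axes.
In Python, from cell import state, get_image, finish_job gives the robot as it stands. The module is installed in compiled form; this text tells all that it offers.
- The arm moves only by the tool drive_tool, never from a script. Its argument "rows" is a list of rows, each an object of numbers: "dx", "dy", "dz": the shift along the world's x, y, z in m; "ax", "ay", "az": the turn, a rotation vector about the world's x, y, z in degrees. In form: [{"dx": .., "dy": .., "dz": .., "ax": .., "ay": .., "az": ..}, ...]. A call has 1 to 10 rows; each row shifts and turns the commanded pose from where the row before left it; what a row does not reach is not made up. A row lasts 1/10 s, in which the tool goes at most 50 mm and 8.59 degrees, less where a joint would pass 70% of its speed; a pose out of reach is approached as far as the arm can. A call is refused whole if a number of a shift passes 0.05 or a number of a turn 8.59, either way. A call with a gripper value outside its range is refused whole. "jaw" is the gripper's target within -1 to 1 (fully open at 1, half-way at 0, shut at -1), set as the call begins (left out, the last holds). The fingers move at their own pace and stop on an object; the grip force is fixed at half the most. Time passes only in rows, so rows that do not move let the fingers close. It gives the time, the measured TCP pose, the force, the opening and the grip force at its end, in the units of the state.
- state(): the state, without advancing time (a new reading comes with each control period).
- get_image(name): name is "scene" or "side" or "wrist"; returns a dict with "image" (384x512x3 uint8, red, green, blue), "intrinsics" (3x3 intrinsics, pixels), "origin" and "attitude" of the camera in the world. Camera axes: x right, y up, looking along -z (the intrinsics and any distortion apply to the point x, -y, -z); pixel columns grow to the right and rows downward; lengths in m; the calibration is good to about 2 mm. A picture is of the moment at which its call begins. There is no depth.
- finish_job(): hands the job in; it is judged then, once.
The state is a dict: "time_s": time; "qpos": joint angles; "qvel": joint speeds; "joint_torque": joint torques, N m; "ee_pos": TCP position; "orientation": TCP orientation; "ft_force": force on the tool from outside, world axes, zero at the start; "ft_torque": the same for the moment, N m; "width": finger opening in m; "grip_force": force on a finger pad.
Only numpy, scipy, OpenCV 4.12 (cv2) and the standard library are available. Lean on these libraries where they do the work, as an engineer would, in place of code of your own. Each camera call takes 0.05 s, during which the arm holds its last target. There are 200 camera calls.

## Task

I need the little ramekin at the back of the wooden tray, but the oil bottle, the vinegar bottle and the pepper mill crowd it in: stand those three on the chopping board out of the way, then put the ramekin in the middle of the kitchen scale's round plate, and only then put each of the three back on the tray on the very spot where it stood. Keep everything upright, set it down gently, and leave the salt shaker, the storage jar and the fruit bowl alone.

Things in the scene. Friction and masses are not known exactly. Their poses are not given: they have to be found in the camera images.
- ramekin: small white fluted open round dish, 60 mm diameter, 45 mm high, walls 4 mm; about 0.14 kg. Origin: centre of its underside, z up. Stands at the back (+x side) of the tray, low behind the three taller things.
- oil_bottle: round dark green glass bottle, 54 mm diameter and straight-sided from the base to 104 mm high, then a shoulder, a thin neck and a 26 mm wide dark metal cap; 136 mm high over all; about 0.36 kg. Origin: centre of its underside, z up. Stands upright on the tray.
- vinegar_bottle: square amber glass bottle, 46 by 46 mm, straight-sided to 106 mm high, then a thin neck with a 25 mm wide cork; 136 mm high over all; about 0.36 kg. Origin: centre of its underside, z up, x and y square to its flat sides. Stands upright on the tray.
- pepper_mill: turned dark wood pepper mill, round: foot 54 mm diameter, waist 36 mm at 50 mm high, straight 50 mm diameter from 74 to 108 mm high, domed head with a small steel nut, 132 mm high over all; about 0.28 kg. Origin: centre of its underside, z up. Stands upright on the tray.
- tray: flat light-wood tray, 210 mm (its x) by 220 mm (its y), floor top 4 mm above the worktop, rim 12 mm high over all; fixed. Origin: centre of its underside. The ramekin stands about 36 mm to +x of its centre; the oil bottle, vinegar bottle and mill stand close round it, one in front (about 37 mm to -x of the centre) and one to either side (about 60 mm to +y and -y), in any order.
- board: wooden chopping board, 260 mm (its x) by 160 mm (its y), top 18 mm above the worktop, empty; fixed. Origin: centre of its underside.
- scale: white flat kitchen scale with a round steel weighing plate of 136 mm diameter whose top is 22 mm above the worktop, and a dark display on the robot's side; fixed, rigid. Origin: on the worktop under the centre of the round plate.
- salt_shaker: small glass salt shaker with a dark steel top, 38 mm diameter, 65 mm high, in the front left corner of the tray (to -x and +y of its centre); a bystander. Origin: centre of its underside.
- storage_jar: glass storage jar with a wooden lid, 86 mm diameter, 101 mm high, on the worktop beyond the work; a bystander. Origin: centre of its underside.
- fruit_bowl: white china bowl holding three mandarins, 160 mm diameter, 87 mm high, on the worktop beyond the work; a bystander. Origin: centre of its underside.
Not all that is in view belongs to the job. What is meant by the ramekin is not blue, orange or purple, and is the larger of those in its own colour.

How it is judged:
By the outcome, as a careful person would: the job done as asked, in the order asked, and still so for the second after the job is handed in, with the robot touching nothing.
It also fails if it takes over 150 s, if anything falls off the work surface, if the arm or the gripper's body presses on something with over 40 N, if the wrist force passes 120 N, or if a joint passes its speed limit or range.

## Working session

There is one attempt and no reset: what is moved stays moved. The work goes in short steps, Python scripts to look and compute and a tool call to move; the robot and the scene stay as the last step left them, time stands still between calls to the robot, and variables do not carry over. Pictures are saved under pics/ and viewed, at most 14 in all, crops included, and the job is handed in when it is done.

Besides the shell and the picture viewer there is one more tool, called after "Emit:" by a JSON object that holds its "name" and its "arguments", one argument or row to a line. drive_tool: Moves the arm, as the interface text tells. Its arguments: {"type":"object","properties":{"rows":{"type":"array","items":{"type":"object","properties":{"dx":{"type":"number"},"dy":{"type":"number"},"dz":{"type":"number"},"ax":{"type":"number"},"ay":{"type":"number"},"az":{"type":"number"}}}},"jaw":{"type":"number"}},"required":["rows"]}

```bash
mkdir -p pics; cat > h.py <<'E'
import numpy as np, cv2
from cell import state, get_image, finish_job
def snap(n,fn=None):
    d=get_image(n)
    if fn: cv2.imwrite('pics/'+fn,cv2.cvtColor(d['image'],cv2.COLOR_RGB2BGR))
    return d
def ray(d,u,v):
    K=np.array(d['intrinsics']);p=np.linalg.solve(K,[u,v,1.])
    return np.array(d['origin']),np.array(d['attitude'])@np.array([p[0],-p[1],-p[2]])
def onz(d,u,v,z):
    o,r=ray(d,u,v);return o+r*(z-o[2])/r[2]
def proj(d,P):
    p=np.array(d['attitude']).T@(np.array(P)-np.array(d['origin']))
    q=np.array(d['intrinsics'])@np.array([p[0],-p[1],-p[2]]);return q[:2]/q[2]
E
python3 - <<'E'
from h import *
import pickle
a=snap('scene');b=snap('side')
pickle.dump((a,b),open('ab.pkl','wb'))
for n,d in(('scene',a),('side',b)):
    cv2.imwrite(f'pics/{n}0.png',cv2.resize(cv2.cvtColor(d['image'],cv2.COLOR_RGB2BGR),(800,600)))
    print(d.keys(),np.round(d['origin'],3),np.round(d['attitude'],3).tolist(),np.round(d['intrinsics'],1).tolist())
s=state();print(s['time_s'],s['ee_pos'],s['orientation'],s['width'])
E
```

```text
dict_keys(['image', 'intrinsics', 'origin', 'attitude']) [ 1.141 -0.566  0.664] [[0.753, -0.384, 0.534], [0.657, 0.466, -0.592], [-0.022, 0.797, 0.604]] [[363.0, 0.0, 260.7], [0.0, 363.0, 192.8], [0.0, 0.0, 1.0]]
dict_keys(['image', 'intrinsics', 'origin', 'attitude']) [0.225 0.955 1.012] [[-0.932, 0.257, -0.254], [-0.362, -0.664, 0.654], [-0.0, 0.702, 0.712]] [[487.8, 0.0, 258.7], [0.0, 487.8, 188.5], [0.0, 0.0, 1.0]]
0.1 [0.1615931  0.65519357 0.21798413] [[-9.70904758e-01  2.39465819e-01 -2.67542170e-04]
 [ 2.39465967e-01  9.70904273e-01 -9.71647849e-04]
 [ 2.70813879e-05 -1.00744476e-03 -9.99999492e-01]] 0.09284996142455862
```

View pics/scene0.png

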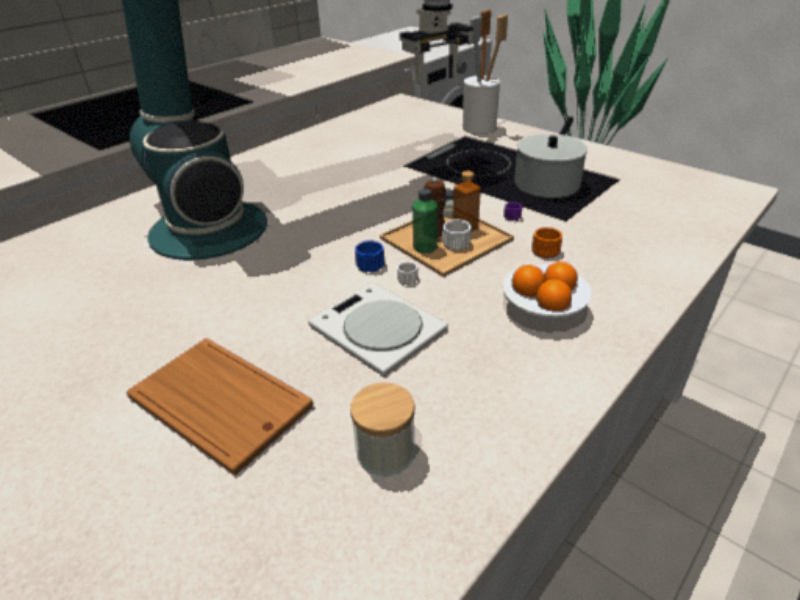

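View pics/side0.png

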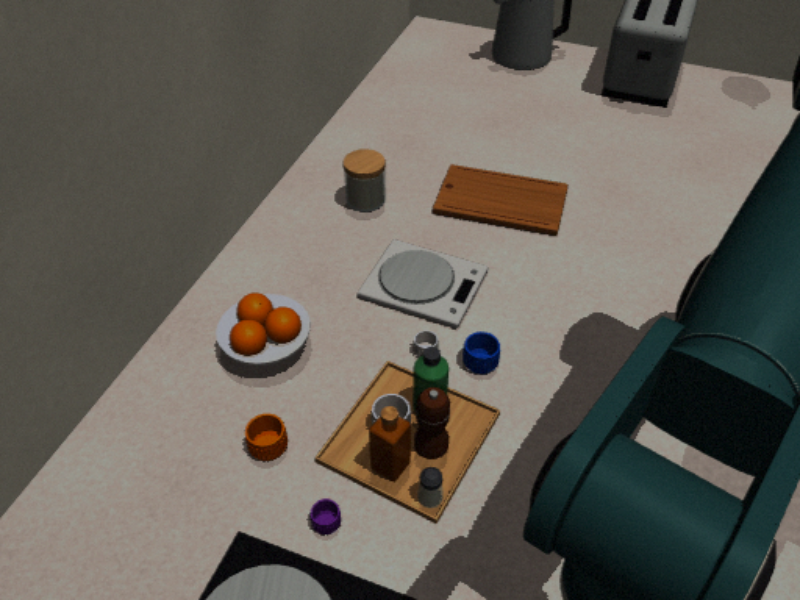

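The scene view (800 px) shows the tray at (447,238), with the oil bottle at (425,222), the mill at (435,190), the vinegar bottle at (467,200), the board at (220,400) and the scale plate at (383,325).
Possible ramekins in the scene view are: white on the tray (457,235), small white (407,272), blue (369,256), orange (547,242) and purple (513,211). By the description it is the larger white one, on the tray.

```bash
python3 - <<'E'
from h import *
import pickle
a,b=pickle.load(open('ab.pkl','rb'))
k=512/800
def S(d,u,v,z):return np.round(onz(d,(u+.5)*k-.5,(v+.5)*k-.5,z)[:2],4)
print('tray side',[S(b,*p,.012) for p in((390,364),(499,411),(436,521),(317,458))])
print('tray scene',[S(a,*p,.012) for p in((381,239),(444,271),(512,238))])
print('board side',[S(b,*p,.018) for p in((450,166),(568,180),(558,231),(433,213))])
print('board scene',[S(a,*p,.018) for p in((207,339),(312,403),(235,467),(128,393))])
print('plate',S(b,417,276,.022),S(a,383,325,.022))
print('oil',S(b,431,355,.136),S(a,425,194,.136));print('vin',S(b,390,411,.136),S(a,467,176,.136));print('mill',S(b,434,395,.132),S(a,434,181,.13))
print('ram',S(b,391,410,.049),S(a,457,228,.049))
print('jar',S(a,382,406,.101),S(b,365,162,.101),'bowl',S(b,263,330,.06),'decoys',S(b,426,340,.03),S(b,482,345,.04))
A=cv2.cvtColor(a['image'],cv2.COLOR_RGB2BGR)[90:190,215:345];B=cv2.cvtColor(b['image'],cv2.COLOR_RGB2BGR)[210:340,195:330]
A=cv2.resize(A,(480,369),interpolation=2);B=cv2.resize(B,(320,308))
B=cv2.resize(cv2.cvtColor(b['image'],cv2.COLOR_RGB2BGR)[210:340,195:330],(383,369),interpolation=2)
cv2.imwrite('pics/crop0.png',np.hstack([A[:,:415],B]))
E
```

```text
tray side [array([0.5452, 0.1986]), array([0.3462, 0.2255]), array([0.3763, 0.4423]), array([0.5798, 0.4096])]
tray scene [array([0.3666, 0.2099]), array([0.5539, 0.1986]), array([0.5899, 0.3963])]
board side [array([ 0.6299, -0.3641]), array([ 0.3771, -0.4076]), array([ 0.3586, -0.235 ]), array([ 0.6101, -0.1981])]
board scene [array([ 0.3693, -0.2383]), array([ 0.6258, -0.2197]), array([ 0.6339, -0.3664]), array([ 0.386, -0.393])]
plate [ 0.5742 -0.0086] [ 0.5849 -0.0163]
oil [0.4548 0.2542] [0.4614 0.25  ]
vin [0.4737 0.3712] [0.4775 0.3729]
mill [0.4265 0.3198] [0.4292 0.3191]
ram [0.4977 0.3109] [0.5067 0.3029]
jar [ 0.7675 -0.2079] [ 0.7611 -0.2048] bowl [0.7559 0.2437] decoys [0.5018 0.141 ] [0.4074 0.1258]
```

View pics/crop0.png

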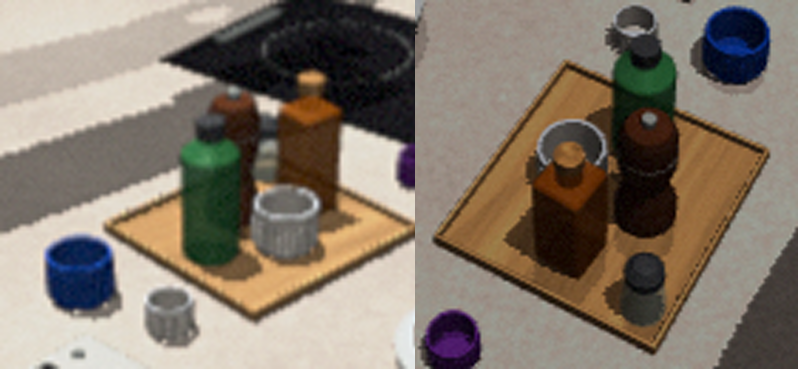

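The crop confirms it: the larger white fluted dish stands on the tray, and the smaller white one is off the tray. The two views agree on every position to within about 1 cm, and the layout matches the description with a tray yaw of about -8°. I'll move above the tray to look from close by.

Emit:
{"name": "drive_tool", "arguments": {
  "rows": [
    {"dx": 0.03, "dy": -0.0335, "dz": 0.018, "az": -8.4},
    {"dx": 0.03, "dy": -0.0335, "dz": 0.018, "az": -8.4},
    {"dx": 0.03, "dy": -0.0335, "dz": 0.018, "az": -8.4},
    {"dx": 0.03, "dy": -0.0335, "dz": 0.018, "az": -8.4},
    {"dx": 0.03, "dy": -0.0335, "dz": 0.018, "az": -8.4},
    {"dx": 0.03, "dy": -0.0335, "dz": 0.018, "az": -8.4},
    {"dx": 0.03, "dy": -0.0335, "dz": 0.018, "az": -8.4},
    {"dx": 0.03, "dy": -0.0335, "dz": 0.018, "az": -8.4},
    {"dx": 0.03, "dy": -0.0335, "dz": 0.018, "az": -8.4},
    {"dx": 0.03, "dy": -0.0335, "dz": 0.018, "az": -8.4}
  ]
}}

```text
invalid input
```

```bash
python3 - <<'E'
from h import *
import pickle
d=snap('wrist');pickle.dump(d,open('w1.pkl','wb'))
cv2.imwrite('pics/w1.png',cv2.resize(cv2.cvtColor(d['image'],cv2.COLOR_RGB2BGR),(800,600)))
print(np.round(d['origin'],4),np.round(d['attitude'],3).tolist(),np.round(d['intrinsics'],1).tolist())
s=state();print(s['time_s'],s['ee_pos'],np.round(s['orientation'],4).tolist(),s['qpos'])
E
```

```text
[0.0878 0.6734 0.3841] [[0.239, -0.934, -0.265], [0.971, 0.23, 0.066], [-0.001, -0.273, 0.962]] [[284.2, 0.0, 260.1], [0.0, 284.2, 192.7], [0.0, 0.0, 1.0]]
0.15 [0.16161122 0.65522023 0.21811353] [[-0.9709, 0.2395, -0.0002], [0.2395, 0.9709, -0.0008], [0.0, -0.0008, -1.0]] [ 1.29117369e+00  1.16363611e-01  1.44206264e+00  6.58633974e-06
  1.58401422e+00 -3.78169531e-02]
```

View pics/w1.png

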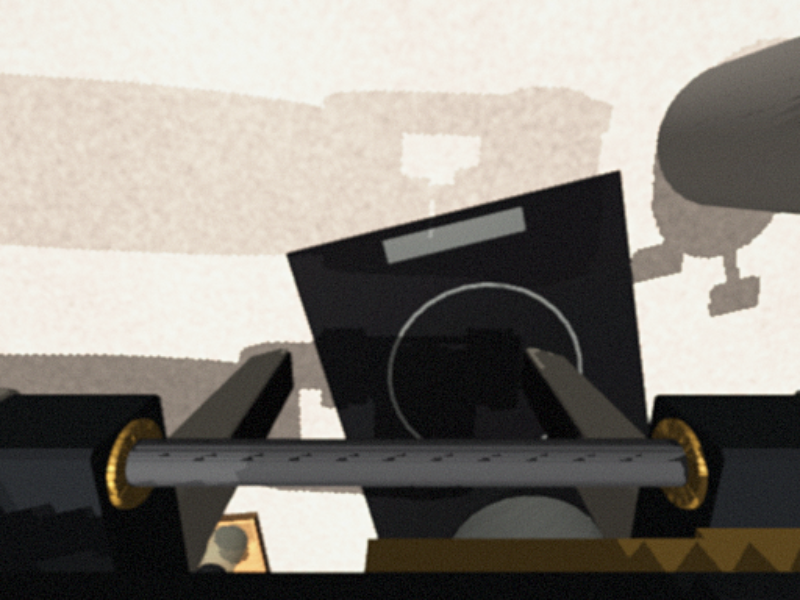

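The first move was refused, so nothing has moved. The wrist view shows only the hob, with the tray's corner at (240,545). I'll retry with complete rows, standing off towards -y because the wrist camera sees the tool's +x side.

Emit:
{"name": "drive_tool", "arguments": {
  "rows": [
    {"dx": 0.03, "dy": -0.036, "dz": 0.018, "ax": 0, "ay": 0, "az": -8.4},
    {"dx": 0.03, "dy": -0.036, "dz": 0.018, "ax": 0, "ay": 0, "az": -8.4},
    {"dx": 0.03, "dy": -0.036, "dz": 0.018, "ax": 0, "ay": 0, "az": -8.4},
    {"dx": 0.03, "dy": -0.036, "dz": 0.018, "ax": 0, "ay": 0, "az": -8.4},
    {"dx": 0.03, "dy": -0.036, "dz": 0.018, "ax": 0, "ay": 0, "az": -8.4}
  ],
  "jaw": 1
}}

```text
time_s: 0.65
ee_pos: [0.3118, 0.4744, 0.3089]
orientation: [[-0.557, 0.831, 0.0], [0.831, 0.557, -0.0], [-0.0, -0.0, -1.0]]
ft_force: [0.1, 0.5, 0.6]
width: 0.0931
grip_force: 0.0
```

Emit:
{"name": "drive_tool", "arguments": {
  "rows": [
    {"dx": 0.027, "dy": -0.04, "dz": 0.008, "ax": 0, "ay": 0, "az": -8.4},
    {"dx": 0.027, "dy": -0.04, "dz": 0.008, "ax": 0, "ay": 0, "az": -8.4},
    {"dx": 0.027, "dy": -0.04, "dz": 0.008, "ax": 0, "ay": 0, "az": -8.4},
    {"dx": 0.027, "dy": -0.04, "dz": 0.008, "ax": 0, "ay": 0, "az": -8.4},
    {"dx": 0.027, "dy": -0.04, "dz": 0.008, "ax": 0, "ay": 0, "az": -8.4},
    {"dx": 0, "dy": -0.04, "dz": 0, "ax": 0, "ay": 0, "az": 0},
    {"dx": 0, "dy": -0.04, "dz": 0, "ax": 0, "ay": 0, "az": 0},
    {"dx": 0, "dy": 0, "dz": 0, "ax": 0, "ay": 0, "az": 0}
  ],
  "jaw": 1
}}

```text
time_s: 1.45
ee_pos: [0.4462, 0.1927, 0.3487]
orientation: [[0.14, 0.99, 0.001], [0.99, -0.14, -0.0], [-0.0, 0.001, -1.0]]
ft_force: [-0.4, -0.1, 0.2]
width: 0.0927
grip_force: 0.0
```

```bash
python3 - <<'E'
from h import *
import pickle
d=snap('wrist');pickle.dump(d,open('w1.pkl','wb'))
cv2.imwrite('pics/w2.png',cv2.resize(cv2.cvtColor(d['image'],cv2.COLOR_RGB2BGR),(800,600)))
print(np.round(d['origin'],4),np.round(d['attitude'],3).tolist())
s=state();print(s['time_s'],s['ee_pos'],np.round(s['orientation'],4).tolist(),s['qpos'])
E
```

```text
[0.4565 0.2678 0.5148] [[0.99, 0.135, 0.038], [-0.14, 0.952, 0.271], [0.001, -0.274, 0.962]]
1.5 [0.44616337 0.19447623 0.34857908] [[0.1397, 0.9902, 0.0007], [0.9902, -0.1397, 0.0002], [0.0003, 0.0007, -1.0]] [ 3.58661235e-01 -2.99004362e-01  1.62070610e+00 -3.91108364e-05
  1.81913307e+00  4.98770335e-01]
```

View pics/w2.png

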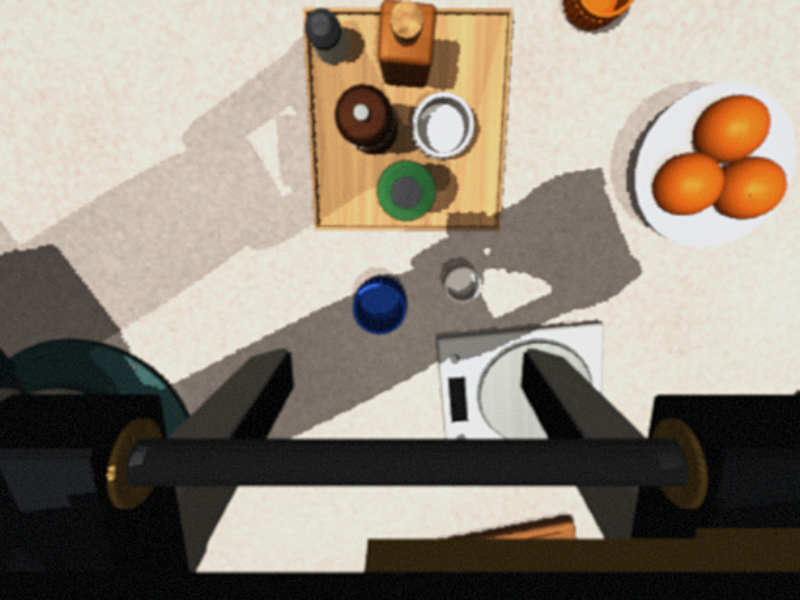

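The wrist view from above shows the tray with corners (305,10), (512,9), (501,229) and (318,229). It holds the oil cap (406,191), mill nut (361,113), vinegar cork (406,18) and ramekin (443,125), and the small white decoy is outside it at (462,280).

```bash
python3 - <<'E'
from h import *
import pickle
d=pickle.load(open('w1.pkl','rb'));k=.64
P=lambda u,v,z:onz(d,(u+.5)*k-.5,(v+.5)*k-.5,z)[:2]
c=[P(*p,.012) for p in((305,10),(512,9),(501,229),(318,229))]
print('tray',np.round(c,4).tolist(),np.round(np.mean(c,0),4),[np.round(np.linalg.norm(c[i]-c[i-1]),3) for i in range(4)])
y=np.degrees([np.arctan2(*(c[1]-c[0])[::-1]),np.arctan2(*(c[2]-c[3])[::-1])]);print('yaw',y)
t=np.radians(y.mean());R=np.array([[np.cos(t),-np.sin(t)],[np.sin(t),np.cos(t)]]);C=np.mean(c,0)
im=cv2.cvtColor(d['image'],cv2.COLOR_RGB2HSV)
def blob(lo,hi,box):
    m=cv2.inRange(im,lo,hi);z=np.zeros_like(m);x0,y0,x1,y1=[int(v*k) for v in box];z[y0:y1,x0:x1]=m[y0:y1,x0:x1]
    cs=max(cv2.findContours(z,0,1)[0],key=cv2.contourArea);(u,v),r=cv2.minEnclosingCircle(cs);b=cv2.minAreaRect(cs)
    M=cv2.moments(cs);return u/k,v/k,r/k,b,(M['m10']/M['m00']/k,M['m01']/M['m00']/k)
def out(n,p):print(n,np.round(p,4),'tray frame',np.round(R.T@(p-C),4))
g=blob((40,80,30),(85,255,255),(360,140,450,230));print(g[:3]);
out('oil cap',P(406,191,.140));
for n,u,v,z in(('mill',361,113,.136),('vin',406,18,.140),('ram',443.5,125,.049),('ramfloor?',445,127,.01)):out(n,P(u,v,z))
# vinegar shoulder top z=.110 front edge, left/right
q=[P(385,67,.110),P(432,67,.110)];
print('plate',P(534,395,.022))
cv2.imwrite('pics/w2c.png',cv2.resize(cv2.cvtColor(d['image'],cv2.COLOR_RGB2BGR)[0:152,185:345],(632,600),interpolation=2))
E
```

```text
tray [[0.379, 0.4378], [0.5825, 0.41], [0.5538, 0.1951], [0.3499, 0.2239]] [0.4663 0.3167] [np.float64(0.216), np.float64(0.205), np.float64(0.217), np.float64(0.206)]
yaw [-7.79049085 -8.05192751]
(405.99660873413086, 190.07601737976074, 29.749324917793274)
oil cap [0.4544 0.2554] tray frame [-0.0033 -0.0623]
mill [0.4276 0.3196] tray frame [-0.0387 -0.0025]
vin [0.472  0.3789] tray frame [-0.0029  0.0624]
ram [0.4992 0.3094] tray frame [ 0.0336 -0.0027]
ramfloor? [0.5041 0.3107] tray frame [ 0.0383 -0.0007]
plate [ 0.57527377 -0.01136709]
```

View pics/w2c.png

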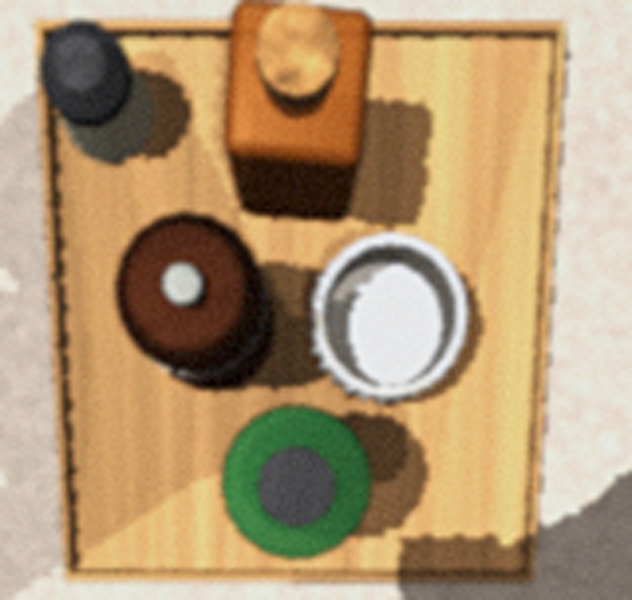

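Positions and sizes agree: the tray measures 206 x 217 mm, and the objects stand at about ±62, -39 and +34 mm in its frame. The vinegar bottle is turned about -4° from the tool. I'll take the oil bottle first.

Emit:
{"name": "drive_tool", "arguments": {
  "rows": [
    {"dx": 0.0045, "dy": 0.03, "dz": -0.03, "ax": 0, "ay": 0, "az": 0},
    {"dx": 0.0045, "dy": 0.0305, "dz": -0.03, "ax": 0, "ay": 0, "az": 0},
    {"dx": 0, "dy": 0, "dz": -0.04, "ax": 0, "ay": 0, "az": 0},
    {"dx": 0, "dy": 0, "dz": -0.04, "ax": 0, "ay": 0, "az": 0},
    {"dx": 0, "dy": 0, "dz": -0.04, "ax": 0, "ay": 0, "az": 0},
    {"dx": 0, "dy": 0, "dz": -0.04, "ax": 0, "ay": 0, "az": 0},
    {"dx": 0, "dy": 0, "dz": -0.03, "ax": 0, "ay": 0, "az": 0},
    {"dx": 0, "dy": 0, "dz": -0.0225, "ax": 0, "ay": 0, "az": 0},
    {"dx": 0, "dy": 0, "dz": 0, "ax": 0, "ay": 0, "az": 0},
    {"dx": 0, "dy": 0, "dz": 0, "ax": 0, "ay": 0, "az": 0}
  ],
  "jaw": 1
}}

```text
time_s: 2.5
ee_pos: [0.4549, 0.2573, 0.0763]
orientation: [[0.136, 0.991, -0.0], [0.991, -0.136, -0.0], [-0.0, -0.0, -1.0]]
ft_force: [0.7, 0.3, 0.2]
width: 0.0931
grip_force: 0.0
```

```bash
python3 - <<'E'
from h import *
import pickle
s=state();print(s['ee_pos'],s['ft_force'])
d=pickle.load(open('w1.pkl','rb'));im=cv2.cvtColor(d['image'],cv2.COLOR_RGB2HSV)
# vinegar top/front-face boundary and outer side edges
g=d['image'].astype(float)
for u in range(246,275,4):print(u,[int(x) for x in g[34:46,u,0]])
E
```

```text
[0.45492564 0.25731558 0.07626837] [0.74454608 0.25430566 0.24620106]
246 [224, 211, 182, 158, 128, 89, 62, 49, 56, 47, 51, 51]
250 [207, 199, 179, 157, 128, 90, 55, 37, 42, 41, 39, 40]
254 [202, 199, 186, 153, 132, 101, 64, 45, 34, 43, 39, 40]
258 [199, 199, 184, 163, 141, 114, 86, 50, 35, 33, 35, 38]
262 [195, 194, 182, 169, 152, 127, 96, 61, 38, 44, 40, 39]
266 [185, 183, 186, 172, 157, 138, 108, 76, 52, 41, 43, 45]
270 [183, 183, 187, 173, 167, 140, 125, 92, 52, 39, 38, 46]
274 [151, 152, 146, 148, 138, 128, 111, 71, 50, 47, 49, 62]
```

Emit:
{"name": "drive_tool", "arguments": {
  "rows": [
    {"dx": 0, "dy": -0.002, "dz": 0, "ax": 0, "ay": 0, "az": 0},
    {"dx": 0, "dy": 0, "dz": 0, "ax": 0, "ay": 0, "az": 0},
    {"dx": 0, "dy": 0, "dz": 0, "ax": 0, "ay": 0, "az": 0},
    {"dx": 0, "dy": 0, "dz": 0, "ax": 0, "ay": 0, "az": 0},
    {"dx": 0, "dy": 0, "dz": 0, "ax": 0, "ay": 0, "az": 0},
    {"dx": 0, "dy": 0, "dz": 0, "ax": 0, "ay": 0, "az": 0}
  ],
  "jaw": -1
}}

```text
time_s: 3.1
ee_pos: [0.455, 0.2546, 0.0759]
orientation: [[0.137, 0.991, 0.0], [0.991, -0.137, 0.0], [0.0, 0.0, -1.0]]
ft_force: [-1.8, -0.2, 1.9]
width: 0.0533
grip_force: 30.0
```

```bash
python3 - <<'E'
from h import *
import pickle
d=pickle.load(open('w1.pkl','rb'))
for z in(.108,.110):
    p=onz(d,250,38.5,z);q=onz(d,270,40.45,z);print(np.degrees(np.arctan2(*(q-p)[1::-1])))
s=state();print(s['ee_pos'],s['width'],s['grip_force'],s['qpos'])
E
```

```text
-13.05989381175594
-13.059893811756032
[0.45503253 0.25459309 0.07591964] 0.05333090813093703 29.988815146498382 [ 4.61144469e-01 -1.46420269e-01  1.93602306e+00  7.43010049e-05
  1.35193497e+00  5.98255486e-01]
```

The oil bottle is gripped at 53.3 mm. Lifting it and carrying it to the board.

Emit:
{"name": "drive_tool", "arguments": {
  "rows": [
    {"dx": 0, "dy": 0, "dz": 0.03, "ax": 0, "ay": 0, "az": 0},
    {"dx": 0, "dy": 0, "dz": 0.04, "ax": 0, "ay": 0, "az": 0},
    {"dx": 0, "dy": 0, "dz": 0.04, "ax": 0, "ay": 0, "az": 0},
    {"dx": 0.005, "dy": -0.02, "dz": 0.02, "ax": 0, "ay": 0, "az": 0},
    {"dx": 0.009, "dy": -0.041, "dz": 0, "ax": 0, "ay": 0, "az": 0},
    {"dx": 0.009, "dy": -0.041, "dz": 0, "ax": 0, "ay": 0, "az": 0},
    {"dx": 0.009, "dy": -0.041, "dz": 0, "ax": 0, "ay": 0, "az": 0},
    {"dx": 0.009, "dy": -0.041, "dz": 0, "ax": 0, "ay": 0, "az": 0},
    {"dx": 0.009, "dy": -0.041, "dz": 0, "ax": 0, "ay": 0, "az": 0},
    {"dx": 0.009, "dy": -0.041, "dz": 0, "ax": 0, "ay": 0, "az": 0}
  ],
  "jaw": -1
}}

```text
time_s: 4.1
ee_pos: [0.5139, -0.0132, 0.2053]
orientation: [[0.137, 0.991, -0.001], [0.991, -0.137, 0.0], [-0.0, -0.001, -1.0]]
ft_force: [0.3, 0.4, -3.7]
width: 0.053
grip_force: 30.0
```

Emit:
{"name": "drive_tool", "arguments": {
  "rows": [
    {"dx": 0.009, "dy": -0.041, "dz": 0, "ax": 0, "ay": 0, "az": 0},
    {"dx": 0.009, "dy": -0.041, "dz": 0, "ax": 0, "ay": 0, "az": 0},
    {"dx": 0.009, "dy": -0.041, "dz": 0, "ax": 0, "ay": 0, "az": 0},
    {"dx": 0.009, "dy": -0.041, "dz": 0, "ax": 0, "ay": 0, "az": 0},
    {"dx": 0.009, "dy": -0.041, "dz": 0, "ax": 0, "ay": 0, "az": 0},
    {"dx": 0.009, "dy": -0.041, "dz": 0, "ax": 0, "ay": 0, "az": 0},
    {"dx": 0.009, "dy": -0.03, "dz": 0, "ax": 0, "ay": 0, "az": 0},
    {"dx": 0.005, "dy": -0.015, "dz": 0, "ax": 0, "ay": 0, "az": 0},
    {"dx": 0, "dy": 0, "dz": 0, "ax": 0, "ay": 0, "az": 0}
  ],
  "jaw": -1
}}

```text
time_s: 5.0
ee_pos: [0.582, -0.3038, 0.2045]
orientation: [[0.138, 0.99, -0.002], [0.99, -0.138, 0.001], [0.001, -0.002, -1.0]]
ft_force: [-0.1, 0.5, -4.4]
width: 0.0537
grip_force: 30.0
```

```bash
python3 - <<'E'
from h import *
d=snap('scene','sc1.png');s=state();print(s['ee_pos'],s['width'],s['ft_force'])
E
```

```text
[ 0.58187864 -0.30252671  0.20483724] 0.05303610070100525 [ 1.89734328e-03 -2.47485143e-02 -4.07984150e+00]
```

View pics/sc1.png

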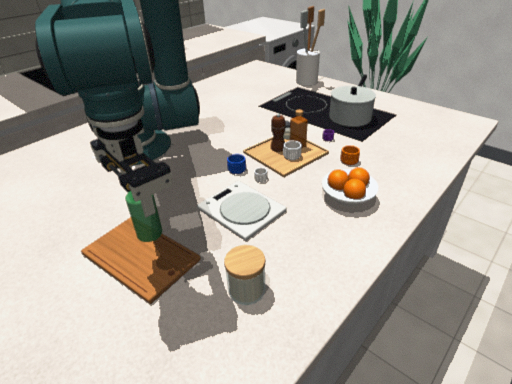

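The scene view shows the oil bottle hanging upright over the board at (146,215), with the rest undisturbed. Lowering it.

Emit:
{"name": "drive_tool", "arguments": {
  "rows": [
    {"dx": 0, "dy": -0.01, "dz": -0.03, "ax": 0, "ay": 0, "az": 0},
    {"dx": 0, "dy": -0.0095, "dz": -0.035, "ax": 0, "ay": 0, "az": 0},
    {"dx": 0, "dy": 0, "dz": -0.03, "ax": 0, "ay": 0, "az": 0},
    {"dx": 0, "dy": 0, "dz": -0.012, "ax": 0, "ay": 0, "az": 0},
    {"dx": 0, "dy": 0, "dz": -0.004, "ax": 0, "ay": 0, "az": 0},
    {"dx": 0, "dy": 0, "dz": -0.002, "ax": 0, "ay": 0, "az": 0},
    {"dx": 0, "dy": 0, "dz": 0, "ax": 0, "ay": 0, "az": 0}
  ],
  "jaw": -1
}}

```text
time_s: 5.75
ee_pos: [0.5826, -0.3218, 0.0944]
orientation: [[0.136, 0.991, 0.002], [0.991, -0.136, -0.001], [-0.001, 0.002, -1.0]]
ft_force: [-0.2, -0.6, -4.6]
width: 0.0536
grip_force: 30.0
```

Emit:
{"name": "drive_tool", "arguments": {
  "rows": [
    {"dx": 0, "dy": 0, "dz": -0.0015, "ax": 0, "ay": 0, "az": 0},
    {"dx": 0, "dy": 0, "dz": -0.0015, "ax": 0, "ay": 0, "az": 0},
    {"dx": 0, "dy": 0, "dz": 0, "ax": 0, "ay": 0, "az": 0}
  ],
  "jaw": -1
}}

```text
time_s: 6.05
ee_pos: [0.5821, -0.3219, 0.09]
orientation: [[0.137, 0.991, 0.0], [0.991, -0.137, -0.0], [-0.0, 0.0, -1.0]]
ft_force: [-0.2, -0.6, -3.4]
width: 0.0532
grip_force: 30.0
```

Emit:
{"name": "drive_tool", "arguments": {
  "rows": [
    {"dx": 0, "dy": 0, "dz": -0.001, "ax": 0, "ay": 0, "az": 0},
    {"dx": 0, "dy": 0, "dz": 0, "ax": 0, "ay": 0, "az": 0}
  ],
  "jaw": -1
}}

```text
time_s: 6.25
ee_pos: [0.5822, -0.3221, 0.0899]
orientation: [[0.137, 0.991, 0.001], [0.991, -0.137, -0.001], [-0.0, 0.001, -1.0]]
ft_force: [-3.0, 2.0, 4.4]
width: 0.0531
grip_force: 30.0
```

Contact is made at z = 0.090, as expected. Releasing and going back for the mill.

Emit:
{"name": "drive_tool", "arguments": {
  "rows": [
    {"dx": 0, "dy": 0, "dz": 0, "ax": 0, "ay": 0, "az": 0},
    {"dx": 0, "dy": 0, "dz": 0, "ax": 0, "ay": 0, "az": 0},
    {"dx": 0, "dy": 0, "dz": 0, "ax": 0, "ay": 0, "az": 0},
    {"dx": 0, "dy": 0, "dz": 0, "ax": 0, "ay": 0, "az": 0},
    {"dx": 0, "dy": 0, "dz": 0, "ax": 0, "ay": 0, "az": 0},
    {"dx": 0, "dy": 0, "dz": 0.03, "ax": 0, "ay": 0, "az": 0},
    {"dx": 0, "dy": 0, "dz": 0.04, "ax": 0, "ay": 0, "az": 0},
    {"dx": 0, "dy": 0, "dz": 0.04, "ax": 0, "ay": 0, "az": 0},
    {"dx": 0, "dy": 0.02, "dz": 0.02, "ax": 0, "ay": 0, "az": 0}
  ],
  "jaw": 1
}}

```text
time_s: 7.15
ee_pos: [0.5824, -0.3033, 0.2226]
orientation: [[0.138, 0.99, 0.003], [0.99, -0.138, -0.002], [-0.002, 0.003, -1.0]]
ft_force: [0.3, 0.0, 0.4]
width: 0.0932
grip_force: 0.0
```

Emit:
{"name": "drive_tool", "arguments": {
  "rows": [
    {"dx": -0.01, "dy": 0.042, "dz": 0, "ax": 0, "ay": 0, "az": 0},
    {"dx": -0.01, "dy": 0.042, "dz": 0, "ax": 0, "ay": 0, "az": 0},
    {"dx": -0.01, "dy": 0.042, "dz": 0, "ax": 0, "ay": 0, "az": 0},
    {"dx": -0.01, "dy": 0.042, "dz": 0, "ax": 0, "ay": 0, "az": 0},
    {"dx": -0.01, "dy": 0.042, "dz": 0, "ax": 0, "ay": 0, "az": 0},
    {"dx": -0.01, "dy": 0.042, "dz": 0, "ax": 0, "ay": 0, "az": 0},
    {"dx": -0.01, "dy": 0.042, "dz": 0, "ax": 0, "ay": 0, "az": 0},
    {"dx": -0.01, "dy": 0.042, "dz": 0, "ax": 0, "ay": 0, "az": 0},
    {"dx": -0.01, "dy": 0.042, "dz": 0, "ax": 0, "ay": 0, "az": 0},
    {"dx": -0.01, "dy": 0.042, "dz": 0, "ax": 0, "ay": 0, "az": 0}
  ],
  "jaw": 1
}}

```text
time_s: 8.15
ee_pos: [0.4813, 0.1197, 0.219]
orientation: [[0.137, 0.991, 0.001], [0.991, -0.137, 0.0], [0.0, 0.001, -1.0]]
ft_force: [0.5, 0.9, -0.0]
width: 0.0927
grip_force: 0.0
```

Emit:
{"name": "drive_tool", "arguments": {
  "rows": [
    {"dx": -0.01, "dy": 0.042, "dz": 0, "ax": 0, "ay": 0, "az": 0},
    {"dx": -0.01, "dy": 0.042, "dz": 0, "ax": 0, "ay": 0, "az": 0},
    {"dx": -0.01, "dy": 0.042, "dz": 0, "ax": 0, "ay": 0, "az": 0},
    {"dx": -0.01, "dy": 0.042, "dz": 0, "ax": 0, "ay": 0, "az": 0},
    {"dx": -0.01, "dy": 0.03, "dz": 0, "ax": 0, "ay": 0, "az": 0},
    {"dx": 0, "dy": 0, "dz": 0, "ax": 0, "ay": 0, "az": 0},
    {"dx": 0, "dy": 0, "dz": 0, "ax": 0, "ay": 0, "az": 0}
  ],
  "jaw": 1
}}

```text
time_s: 8.85
ee_pos: [0.4318, 0.3163, 0.2187]
orientation: [[0.135, 0.991, -0.0], [0.991, -0.135, -0.0], [-0.0, -0.0, -1.0]]
ft_force: [0.1, 0.1, -0.7]
width: 0.093
grip_force: 0.0
```

Emit:
{"name": "drive_tool", "arguments": {
  "rows": [
    {"dx": -0.004, "dy": 0.0035, "dz": -0.02, "ax": 0, "ay": 0, "az": 0},
    {"dx": 0, "dy": 0, "dz": -0.04, "ax": 0, "ay": 0, "az": 0},
    {"dx": 0, "dy": 0, "dz": -0.04, "ax": 0, "ay": 0, "az": 0},
    {"dx": 0, "dy": 0, "dz": -0.03, "ax": 0, "ay": 0, "az": 0},
    {"dx": 0, "dy": 0, "dz": -0.0125, "ax": 0, "ay": 0, "az": 0},
    {"dx": 0, "dy": 0, "dz": 0, "ax": 0, "ay": 0, "az": 0},
    {"dx": 0, "dy": 0, "dz": 0, "ax": 0, "ay": 0, "az": 0}
  ],
  "jaw": 1
}}

```text
time_s: 9.55
ee_pos: [0.4289, 0.3195, 0.0779]
orientation: [[0.137, 0.991, 0.001], [0.991, -0.137, 0.001], [0.001, 0.001, -1.0]]
ft_force: [0.1, 0.3, -0.1]
width: 0.093
grip_force: 0.0
```

Emit:
{"name": "drive_tool", "arguments": {
  "rows": [
    {"dx": 0, "dy": 0, "dz": 0, "ax": 0, "ay": 0, "az": 0},
    {"dx": 0, "dy": 0, "dz": 0, "ax": 0, "ay": 0, "az": 0},
    {"dx": 0, "dy": 0, "dz": 0, "ax": 0, "ay": 0, "az": 0},
    {"dx": 0, "dy": 0, "dz": 0, "ax": 0, "ay": 0, "az": 0},
    {"dx": 0, "dy": 0, "dz": 0, "ax": 0, "ay": 0, "az": 0},
    {"dx": 0, "dy": 0, "dz": 0, "ax": 0, "ay": 0, "az": 0}
  ],
  "jaw": -1
}}

```text
time_s: 10.15
ee_pos: [0.428, 0.3196, 0.0763]
orientation: [[0.137, 0.991, -0.0], [0.991, -0.137, -0.0], [-0.0, -0.0, -1.0]]
ft_force: [-0.5, 0.1, -0.9]
width: 0.0498
grip_force: 22.1
```

Emit:
{"name": "drive_tool", "arguments": {
  "rows": [
    {"dx": 0, "dy": 0, "dz": 0.03, "ax": 0, "ay": 0, "az": 0},
    {"dx": 0, "dy": 0, "dz": 0.04, "ax": 0, "ay": 0, "az": 0},
    {"dx": 0, "dy": 0, "dz": 0.04, "ax": 0, "ay": 0, "az": 0},
    {"dx": 0.004, "dy": -0.02, "dz": 0.02, "ax": 0, "ay": 0, "az": 0},
    {"dx": 0.0045, "dy": -0.041, "dz": 0, "ax": 0, "ay": 0, "az": 0},
    {"dx": 0.0045, "dy": -0.041, "dz": 0, "ax": 0, "ay": 0, "az": 0},
    {"dx": 0.0045, "dy": -0.041, "dz": 0, "ax": 0, "ay": 0, "az": 0},
    {"dx": 0.0045, "dy": -0.041, "dz": 0, "ax": 0, "ay": 0, "az": 0},
    {"dx": 0.0045, "dy": -0.041, "dz": 0, "ax": 0, "ay": 0, "az": 0},
    {"dx": 0.0045, "dy": -0.041, "dz": 0, "ax": 0, "ay": 0, "az": 0}
  ],
  "jaw": -1
}}

```text
time_s: 11.15
ee_pos: [0.4587, 0.052, 0.2062]
orientation: [[0.136, 0.991, -0.0], [0.991, -0.136, -0.0], [-0.0, -0.0, -1.0]]
ft_force: [0.4, 0.4, -2.2]
width: 0.0493
grip_force: 30.0
```

Emit:
{"name": "drive_tool", "arguments": {
  "rows": [
    {"dx": 0.0045, "dy": -0.041, "dz": 0, "ax": 0, "ay": 0, "az": 0},
    {"dx": 0.0045, "dy": -0.041, "dz": 0, "ax": 0, "ay": 0, "az": 0},
    {"dx": 0.0045, "dy": -0.041, "dz": 0, "ax": 0, "ay": 0, "az": 0},
    {"dx": 0.0045, "dy": -0.041, "dz": 0, "ax": 0, "ay": 0, "az": 0},
    {"dx": 0.0045, "dy": -0.041, "dz": 0, "ax": 0, "ay": 0, "az": 0},
    {"dx": 0.0045, "dy": -0.041, "dz": 0, "ax": 0, "ay": 0, "az": 0},
    {"dx": 0.0045, "dy": -0.041, "dz": 0, "ax": 0, "ay": 0, "az": 0},
    {"dx": 0.0045, "dy": -0.026, "dz": 0, "ax": 0, "ay": 0, "az": 0},
    {"dx": 0, "dy": 0, "dz": 0, "ax": 0, "ay": 0, "az": 0},
    {"dx": 0, "dy": 0, "dz": 0, "ax": 0, "ay": 0, "az": 0}
  ],
  "jaw": -1
}}

```text
time_s: 12.15
ee_pos: [0.4948, -0.2595, 0.2057]
orientation: [[0.138, 0.99, -0.001], [0.99, -0.138, 0.001], [0.001, -0.001, -1.0]]
ft_force: [-0.2, 0.9, -1.3]
width: 0.0498
grip_force: 30.0
```

Emit:
{"name": "drive_tool", "arguments": {
  "rows": [
    {"dx": 0, "dy": -0.0075, "dz": -0.03, "ax": 0, "ay": 0, "az": 0},
    {"dx": 0, "dy": 0, "dz": -0.04, "ax": 0, "ay": 0, "az": 0},
    {"dx": 0, "dy": 0, "dz": -0.03, "ax": 0, "ay": 0, "az": 0},
    {"dx": 0, "dy": 0, "dz": -0.01, "ax": 0, "ay": 0, "az": 0},
    {"dx": 0, "dy": 0, "dz": -0.002, "ax": 0, "ay": 0, "az": 0},
    {"dx": 0, "dy": 0, "dz": -0.001, "ax": 0, "ay": 0, "az": 0},
    {"dx": 0, "dy": 0, "dz": -0.001, "ax": 0, "ay": 0, "az": 0},
    {"dx": 0, "dy": 0, "dz": 0, "ax": 0, "ay": 0, "az": 0}
  ],
  "jaw": -1
}}

```text
time_s: 12.95
ee_pos: [0.4955, -0.2671, 0.0935]
orientation: [[0.137, 0.991, 0.001], [0.991, -0.137, -0.001], [-0.001, 0.002, -1.0]]
ft_force: [-0.2, -0.2, -2.5]
width: 0.0495
grip_force: 30.0
```

Emit:
{"name": "drive_tool", "arguments": {
  "rows": [
    {"dx": 0, "dy": 0, "dz": -0.001, "ax": 0, "ay": 0, "az": 0},
    {"dx": 0, "dy": 0, "dz": 0, "ax": 0, "ay": 0, "az": 0}
  ],
  "jaw": -1
}}

```text
time_s: 13.15
ee_pos: [0.4951, -0.267, 0.0916]
orientation: [[0.137, 0.991, 0.0], [0.991, -0.137, -0.0], [-0.0, 0.0, -1.0]]
ft_force: [0.3, 0.2, -2.7]
width: 0.0492
grip_force: 30.0
```

Emit:
{"name": "drive_tool", "arguments": {
  "rows": [
    {"dx": 0, "dy": 0, "dz": -0.001, "ax": 0, "ay": 0, "az": 0},
    {"dx": 0, "dy": 0, "dz": -0.0005, "ax": 0, "ay": 0, "az": 0},
    {"dx": 0, "dy": 0, "dz": 0, "ax": 0, "ay": 0, "az": 0}
  ],
  "jaw": -1
}}

```text
time_s: 13.45
ee_pos: [0.4951, -0.2671, 0.0903]
orientation: [[0.137, 0.991, 0.0], [0.991, -0.137, -0.0], [-0.0, 0.0, -1.0]]
ft_force: [-2.1, 1.0, 4.6]
width: 0.0494
grip_force: 30.0
```

Emit:
{"name": "drive_tool", "arguments": {
  "rows": [
    {"dx": 0, "dy": 0, "dz": 0, "ax": 0, "ay": 0, "az": 0},
    {"dx": 0, "dy": 0, "dz": 0, "ax": 0, "ay": 0, "az": 0},
    {"dx": 0, "dy": 0, "dz": 0, "ax": 0, "ay": 0, "az": 0},
    {"dx": 0, "dy": 0, "dz": 0, "ax": 0, "ay": 0, "az": 0},
    {"dx": 0, "dy": 0, "dz": 0, "ax": 0, "ay": 0, "az": 0},
    {"dx": 0, "dy": 0, "dz": 0.03, "ax": 0, "ay": 0, "az": 0},
    {"dx": 0, "dy": 0, "dz": 0.04, "ax": 0, "ay": 0, "az": 0},
    {"dx": 0, "dy": 0, "dz": 0.04, "ax": 0, "ay": 0, "az": 0},
    {"dx": 0, "dy": 0.02, "dz": 0.02, "ax": 0, "ay": 0, "az": 0}
  ],
  "jaw": 1
}}

```text
time_s: 14.35
ee_pos: [0.4955, -0.2482, 0.2234]
orientation: [[0.138, 0.99, 0.003], [0.99, -0.138, -0.002], [-0.002, 0.003, -1.0]]
ft_force: [0.7, 0.3, 0.5]
width: 0.0931
grip_force: 0.0
```

Emit:
{"name": "drive_tool", "arguments": {
  "rows": [
    {"dx": -0.002, "dy": 0.042, "dz": 0, "ax": 0, "ay": 0, "az": 0},
    {"dx": -0.002, "dy": 0.042, "dz": 0, "ax": 0, "ay": 0, "az": 0},
    {"dx": -0.002, "dy": 0.042, "dz": 0, "ax": 0, "ay": 0, "az": 0},
    {"dx": -0.002, "dy": 0.042, "dz": 0, "ax": 0, "ay": 0, "az": 0},
    {"dx": -0.002, "dy": 0.042, "dz": 0, "ax": 0, "ay": 0, "az": 0},
    {"dx": -0.002, "dy": 0.042, "dz": 0, "ax": 0, "ay": 0, "az": 0},
    {"dx": -0.002, "dy": 0.042, "dz": 0, "ax": 0, "ay": 0, "az": 0},
    {"dx": -0.002, "dy": 0.042, "dz": 0, "ax": 0, "ay": 0, "az": 0},
    {"dx": -0.002, "dy": 0.042, "dz": 0, "ax": 0, "ay": 0, "az": 0},
    {"dx": -0.002, "dy": 0.042, "dz": 0, "ax": 0, "ay": 0, "az": 0}
  ],
  "jaw": 1
}}

```text
time_s: 15.35
ee_pos: [0.4746, 0.1749, 0.22]
orientation: [[0.137, 0.991, 0.001], [0.991, -0.137, 0.0], [0.0, 0.001, -1.0]]
ft_force: [1.5, 0.5, -0.4]
width: 0.093
grip_force: 0.0
```

Emit:
{"name": "drive_tool", "arguments": {
  "rows": [
    {"dx": -0.002, "dy": 0.042, "dz": 0, "ax": 0, "ay": 0, "az": 0},
    {"dx": -0.002, "dy": 0.042, "dz": 0, "ax": 0, "ay": 0, "az": 0},
    {"dx": 0, "dy": 0, "dz": 0, "ax": 0, "ay": 0, "az": 0},
    {"dx": 0, "dy": 0, "dz": 0, "ax": 0, "ay": 0, "az": 0}
  ],
  "jaw": 1
}}

```text
time_s: 15.75
ee_pos: [0.4708, 0.2577, 0.2195]
orientation: [[0.135, 0.991, -0.001], [0.991, -0.135, -0.0], [-0.0, -0.0, -1.0]]
ft_force: [-1.0, -0.6, 0.3]
width: 0.0932
grip_force: 0.0
```

```bash
python3 - <<'E'
from h import *
import pickle
d=snap('wrist');pickle.dump(d,open('w3.pkl','wb'))
cv2.imwrite('pics/w3.png',cv2.resize(cv2.cvtColor(d['image'],cv2.COLOR_RGB2BGR),(800,600)))
s=state();print(s['ee_pos'])
E
```

```text
[0.47099263 0.25687682 0.21967788]
```

View pics/w3.png

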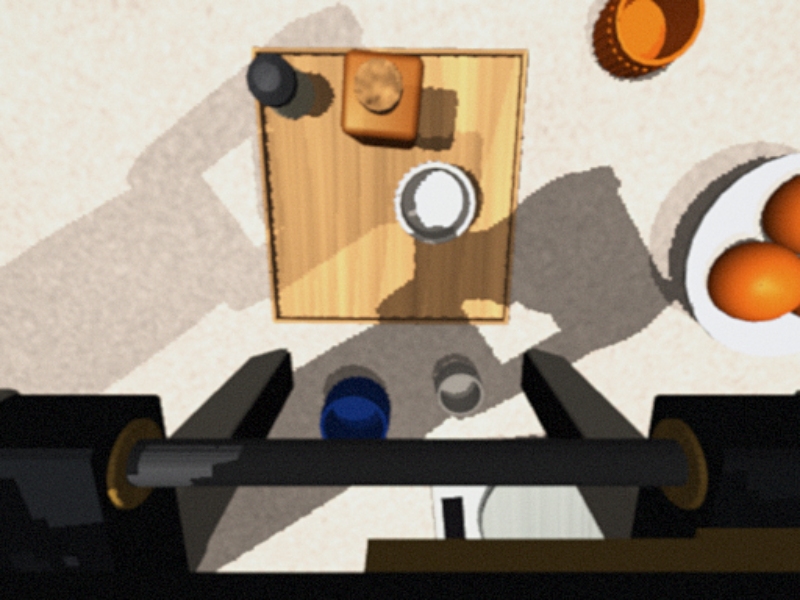

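The closer wrist view shows the vinegar cork at (378,84) with its top face spanning (345,50) to (418,140). The ramekin's rim is centred at (437,202) and nothing has been disturbed.

```bash
python3 - <<'E'
from h import *
import pickle
d=pickle.load(open('w3.pkl','rb'));k=.64
P=lambda u,v,z:onz(d,(u+.5)*k-.5,(v+.5)*k-.5,z)[:2]
print('cork',P(378,84,.140),'ram',P(437,202,.049))
hsv=cv2.cvtColor(d['image'],cv2.COLOR_RGB2HSV)
m=cv2.inRange(hsv,(3,170,110),(16,255,255));z=np.zeros_like(m);z[25:100,210:278]=m[25:100,210:278]
z=cv2.morphologyEx(z,cv2.MORPH_CLOSE,np.ones((3,3)))
c=max(cv2.findContours(z,0,1)[0],key=cv2.contourArea)[:,0].astype(float)
W=np.array([onz(d,u,v,.108)[:2] for u,v in c])
r=cv2.minAreaRect(W.astype(np.float32)*1000);print('top face rect',r)
ct=[P(*p,.012) for p in((254,48),(527,51),(508,322),(276,321))];print('tray',np.round(ct,4).tolist(),np.mean(ct,0))
# row-wise edges left/right
for v in range(36,84,4):
    u=np.where(z[v])[0];print(v,u.min(),u.max(),end=' | ')
E
```

```text
cork [0.47235982 0.37850584] ram [0.50036321 0.31068544]
top face rect ((472.16082763671875, 378.3096008300781), (44.20623016357422, 44.516998291015625), 76.9620361328125)
tray [[0.3792, 0.4393], [0.5826, 0.4096], [0.5528, 0.1965], [0.3492, 0.225]] [0.46593259 0.31763362]
36 221 266 | 40 220 269 | 44 220 270 | 48 220 269 | 52 220 269 | 56 220 268 | 60 220 267 | 64 219 267 | 68 219 267 | 72 219 266 | 76 219 266 | 80 218 266 |
```

The vinegar bottle is at (0.472, 0.378) with yaw -13°, and its top face measures 44 mm square as expected.

Emit:
{"name": "drive_tool", "arguments": {
  "rows": [
    {"dx": 0.0005, "dy": 0.04, "dz": 0, "ax": 0, "ay": 0, "az": -2.6},
    {"dx": 0.0005, "dy": 0.04, "dz": 0, "ax": 0, "ay": 0, "az": -2.6},
    {"dx": 0, "dy": 0.0415, "dz": 0, "ax": 0, "ay": 0, "az": 0},
    {"dx": 0, "dy": 0, "dz": -0.02, "ax": 0, "ay": 0, "az": 0},
    {"dx": 0, "dy": 0, "dz": -0.04, "ax": 0, "ay": 0, "az": 0},
    {"dx": 0, "dy": 0, "dz": -0.04, "ax": 0, "ay": 0, "az": 0},
    {"dx": 0, "dy": 0, "dz": -0.03, "ax": 0, "ay": 0, "az": 0},
    {"dx": 0, "dy": 0, "dz": -0.0135, "ax": 0, "ay": 0, "az": 0},
    {"dx": 0, "dy": 0, "dz": 0, "ax": 0, "ay": 0, "az": 0},
    {"dx": 0, "dy": 0, "dz": 0, "ax": 0, "ay": 0, "az": 0}
  ],
  "jaw": 1
}}

```text
time_s: 16.8
ee_pos: [0.4729, 0.3785, 0.078]
orientation: [[0.227, 0.974, 0.001], [0.974, -0.227, 0.001], [0.001, 0.001, -1.0]]
ft_force: [-0.0, 0.6, 1.5]
width: 0.0931
grip_force: 0.0
```

Emit:
{"name": "drive_tool", "arguments": {
  "rows": [
    {"dx": 0, "dy": 0, "dz": 0, "ax": 0, "ay": 0, "az": 0},
    {"dx": 0, "dy": 0, "dz": 0, "ax": 0, "ay": 0, "az": 0},
    {"dx": 0, "dy": 0, "dz": 0, "ax": 0, "ay": 0, "az": 0},
    {"dx": 0, "dy": 0, "dz": 0, "ax": 0, "ay": 0, "az": 0},
    {"dx": 0, "dy": 0, "dz": 0, "ax": 0, "ay": 0, "az": 0},
    {"dx": 0, "dy": 0, "dz": 0, "ax": 0, "ay": 0, "az": 0},
    {"dx": 0, "dy": 0, "dz": 0, "ax": 0, "ay": 0, "az": 0}
  ],
  "jaw": -1
}}

```text
time_s: 17.5
ee_pos: [0.472, 0.3786, 0.0763]
orientation: [[0.226, 0.974, 0.0], [0.974, -0.226, -0.0], [-0.0, 0.0, -1.0]]
ft_force: [0.7, -0.2, 0.3]
width: 0.0461
grip_force: 30.0
```

Emit:
{"name": "drive_tool", "arguments": {
  "rows": [
    {"dx": 0, "dy": 0, "dz": 0.03, "ax": 0, "ay": 0, "az": 0},
    {"dx": 0, "dy": 0, "dz": 0.04, "ax": 0, "ay": 0, "az": 0},
    {"dx": 0, "dy": 0, "dz": 0.04, "ax": 0, "ay": 0, "az": 0},
    {"dx": -0.004, "dy": -0.02, "dz": 0.03, "ax": 0, "ay": 0, "az": 0},
    {"dx": -0.005, "dy": -0.041, "dz": 0.02, "ax": 0, "ay": 0, "az": 0},
    {"dx": -0.005, "dy": -0.041, "dz": 0, "ax": 0, "ay": 0, "az": 0},
    {"dx": -0.005, "dy": -0.041, "dz": 0, "ax": 0, "ay": 0, "az": 0},
    {"dx": -0.005, "dy": -0.041, "dz": 0, "ax": 0, "ay": 0, "az": 0},
    {"dx": -0.005, "dy": -0.041, "dz": 0, "ax": 0, "ay": 0, "az": 0},
    {"dx": -0.005, "dy": -0.041, "dz": 0, "ax": 0, "ay": 0, "az": 0}
  ],
  "jaw": -1
}}

```text
time_s: 18.5
ee_pos: [0.4373, 0.1111, 0.2358]
orientation: [[0.225, 0.974, -0.001], [0.974, -0.225, -0.0], [-0.0, -0.0, -1.0]]
ft_force: [1.5, -0.9, -4.6]
width: 0.046
grip_force: 30.0
```

Emit:
{"name": "drive_tool", "arguments": {
  "rows": [
    {"dx": -0.005, "dy": -0.041, "dz": 0, "ax": 0, "ay": 0, "az": 0},
    {"dx": -0.005, "dy": -0.041, "dz": 0, "ax": 0, "ay": 0, "az": 0},
    {"dx": -0.005, "dy": -0.041, "dz": 0, "ax": 0, "ay": 0, "az": 0},
    {"dx": 0, "dy": -0.041, "dz": 0, "ax": 0, "ay": 0, "az": 0},
    {"dx": 0, "dy": -0.041, "dz": 0, "ax": 0, "ay": 0, "az": 0},
    {"dx": 0, "dy": -0.041, "dz": 0, "ax": 0, "ay": 0, "az": 0},
    {"dx": 0, "dy": -0.041, "dz": 0, "ax": 0, "ay": 0, "az": 0},
    {"dx": 0, "dy": -0.041, "dz": 0, "ax": 0, "ay": 0, "az": 0},
    {"dx": 0, "dy": -0.041, "dz": 0, "ax": 0, "ay": 0, "az": 0},
    {"dx": 0, "dy": -0.041, "dz": 0, "ax": 0, "ay": 0, "az": 0}
  ],
  "jaw": -1
}}

```text
time_s: 19.5
ee_pos: [0.4225, -0.2991, 0.2357]
orientation: [[0.226, 0.974, -0.0], [0.974, -0.226, 0.001], [0.0, -0.001, -1.0]]
ft_force: [0.8, -0.0, -4.5]
width: 0.0457
grip_force: 30.0
```

Emit:
{"name": "drive_tool", "arguments": {
  "rows": [
    {"dx": 0, "dy": -0.035, "dz": 0, "ax": 0, "ay": 0, "az": 0},
    {"dx": 0, "dy": 0, "dz": 0, "ax": 0, "ay": 0, "az": 0},
    {"dx": 0, "dy": 0, "dz": 0, "ax": 0, "ay": 0, "az": 0}
  ],
  "jaw": -1
}}

```text
time_s: 19.8
ee_pos: [0.4227, -0.3327, 0.2354]
orientation: [[0.227, 0.974, -0.001], [0.974, -0.227, 0.001], [0.001, -0.002, -1.0]]
ft_force: [0.5, -0.1, -4.1]
width: 0.0458
grip_force: 30.0
```

Emit:
{"name": "drive_tool", "arguments": {
  "rows": [
    {"dx": 0, "dy": -0.0095, "dz": -0.03, "ax": 0, "ay": 0, "az": 0},
    {"dx": 0, "dy": 0, "dz": -0.04, "ax": 0, "ay": 0, "az": 0},
    {"dx": 0, "dy": 0, "dz": -0.04, "ax": 0, "ay": 0, "az": 0},
    {"dx": 0, "dy": 0, "dz": -0.022, "ax": 0, "ay": 0, "az": 0},
    {"dx": 0, "dy": 0, "dz": -0.008, "ax": 0, "ay": 0, "az": 0},
    {"dx": 0, "dy": 0, "dz": -0.002, "ax": 0, "ay": 0, "az": 0},
    {"dx": 0, "dy": 0, "dz": -0.001, "ax": 0, "ay": 0, "az": 0},
    {"dx": 0, "dy": 0, "dz": -0.001, "ax": 0, "ay": 0, "az": 0},
    {"dx": 0, "dy": 0, "dz": 0, "ax": 0, "ay": 0, "az": 0},
    {"dx": 0, "dy": 0, "dz": 0, "ax": 0, "ay": 0, "az": 0}
  ],
  "jaw": -1
}}

```text
time_s: 20.8
ee_pos: [0.4232, -0.3421, 0.0929]
orientation: [[0.226, 0.974, 0.001], [0.974, -0.226, -0.001], [-0.0, 0.001, -1.0]]
ft_force: [0.6, 0.4, -3.7]
width: 0.0456
grip_force: 30.0
```

Emit:
{"name": "drive_tool", "arguments": {
  "rows": [
    {"dx": 0, "dy": 0, "dz": -0.001, "ax": 0, "ay": 0, "az": 0},
    {"dx": 0, "dy": 0, "dz": -0.001, "ax": 0, "ay": 0, "az": 0},
    {"dx": 0, "dy": 0, "dz": -0.0005, "ax": 0, "ay": 0, "az": 0},
    {"dx": 0, "dy": 0, "dz": 0, "ax": 0, "ay": 0, "az": 0},
    {"dx": 0, "dy": 0, "dz": 0, "ax": 0, "ay": 0, "az": 0}
  ],
  "jaw": -1
}}

```text
time_s: 21.3
ee_pos: [0.4231, -0.3421, 0.0903]
orientation: [[0.226, 0.974, 0.0], [0.974, -0.226, -0.0], [-0.0, 0.0, -1.0]]
ft_force: [-3.1, 0.2, 6.7]
width: 0.0456
grip_force: 30.0
```

Emit:
{"name": "drive_tool", "arguments": {
  "rows": [
    {"dx": 0, "dy": 0, "dz": 0, "ax": 0, "ay": 0, "az": 0},
    {"dx": 0, "dy": 0, "dz": 0, "ax": 0, "ay": 0, "az": 0},
    {"dx": 0, "dy": 0, "dz": 0, "ax": 0, "ay": 0, "az": 0},
    {"dx": 0, "dy": 0, "dz": 0, "ax": 0, "ay": 0, "az": 0},
    {"dx": 0, "dy": 0, "dz": 0, "ax": 0, "ay": 0, "az": 0},
    {"dx": 0, "dy": 0, "dz": 0.03, "ax": 0, "ay": 0, "az": 0},
    {"dx": 0, "dy": 0, "dz": 0.04, "ax": 0, "ay": 0, "az": 0},
    {"dx": 0, "dy": 0, "dz": 0.04, "ax": 0, "ay": 0, "az": 0},
    {"dx": 0, "dy": 0, "dz": 0.03, "ax": 0, "ay": 0, "az": 0}
  ],
  "jaw": 1
}}

```text
time_s: 22.2
ee_pos: [0.4232, -0.342, 0.2325]
orientation: [[0.226, 0.974, 0.001], [0.974, -0.226, -0.001], [-0.001, 0.002, -1.0]]
ft_force: [0.1, 0.9, -0.6]
width: 0.0929
grip_force: 0.0
```

Emit:
{"name": "drive_tool", "arguments": {
  "rows": [
    {"dx": 0.021, "dy": 0.033, "dz": 0.01, "ax": 0, "ay": 0, "az": 0},
    {"dx": 0.021, "dy": 0.033, "dz": 0.01, "ax": 0, "ay": 0, "az": 0},
    {"dx": 0.021, "dy": 0.033, "dz": 0.01, "ax": 0, "ay": 0, "az": 0},
    {"dx": 0.021, "dy": 0.033, "dz": 0.01, "ax": 0, "ay": 0, "az": 0.9},
    {"dx": 0.021, "dy": 0.033, "dz": 0.01, "ax": 0, "ay": 0, "az": 2.1},
    {"dx": 0.021, "dy": 0.033, "dz": 0.01, "ax": 0, "ay": 0, "az": 2.1},
    {"dx": 0, "dy": 0, "dz": 0, "ax": 0, "ay": 0, "az": 0},
    {"dx": 0, "dy": 0, "dz": 0, "ax": 0, "ay": 0, "az": 0}
  ],
  "jaw": 1
}}

```text
time_s: 23.0
ee_pos: [0.5493, -0.1434, 0.2896]
orientation: [[0.137, 0.991, -0.0], [0.991, -0.137, -0.0], [-0.0, -0.0, -1.0]]
ft_force: [-0.1, 0.6, -0.4]
width: 0.0929
grip_force: 0.0
```

```bash
python3 - <<'E'
from h import *
import pickle
d=snap('wrist');s=snap('scene');pickle.dump((d,s),open('w4.pkl','wb'))
f=lambda i:cv2.resize(cv2.cvtColor(i['image'],cv2.COLOR_RGB2BGR),(400,300))
cv2.imwrite('pics/w4.png',np.hstack([f(d),f(s)]))
print(state()['ee_pos'])
E
```

```text
[ 0.54862843 -0.14454514  0.2893887 ]
```

View pics/w4.png

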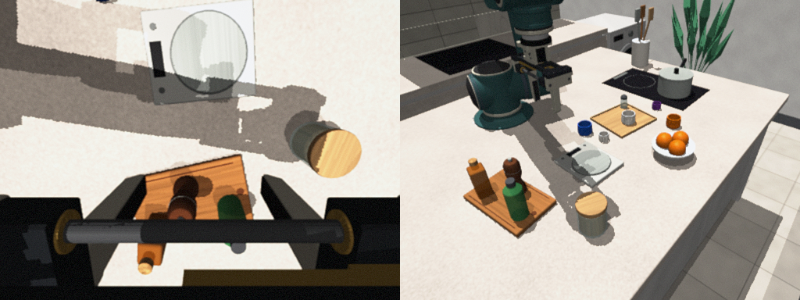

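The three things stand upright on the board (right half: 477,180 / 512,172 / 516,198). The scale plate is clear at (208,52) in the left half.

```bash
python3 - <<'E'
from h import *
import pickle
d,s=pickle.load(open('w4.pkl','rb'))
for u,v in((170,52),(247,52),(208,9),(208,95)):print(np.round(onz(d,(u+.5)*1.28-.5,(v+.5)*1.28-.5,.022)[:2],4),end=' ')
x0,y0,r=.48,-.11,2000.  # px per m, rectified top view at plate height
pts=np.float32([[x0,y0],[x0+.19,y0],[x0+.19,y0+.19],[x0,y0+.19]])
H=cv2.getPerspectiveTransform(np.float32([proj(d,[*p,.022]) for p in pts]),((pts-[x0,y0])*r).astype(np.float32))
g=cv2.GaussianBlur(cv2.warpPerspective(cv2.cvtColor(d['image'],cv2.COLOR_RGB2GRAY),H,(380,380)),(5,5),0)
c=cv2.HoughCircles(g,cv2.HOUGH_GRADIENT_ALT,1,60,param1=80,param2=.3,minRadius=125,maxRadius=145)
print(c if c is None else [(x0+a/r,y0+b/r,q/r) for a,b,q in c[0]])
cv2.imwrite('pics/rect.png',g)
E
```

```text
[5.086e-01 5.000e-04] [ 0.6461 -0.0185] [0.5854 0.0588] [ 0.5666 -0.0836] [(np.float32(0.578), np.float32(-0.011), np.float32(0.068674505))]
```

Emit:
{"name": "drive_tool", "arguments": {
  "rows": [
    {"dx": -0.0045, "dy": 0.042, "dz": -0.01, "ax": 0, "ay": 0, "az": 0},
    {"dx": -0.0045, "dy": 0.042, "dz": -0.01, "ax": 0, "ay": 0, "az": 0},
    {"dx": -0.0045, "dy": 0.042, "dz": -0.01, "ax": 0, "ay": 0, "az": 0},
    {"dx": -0.0045, "dy": 0.042, "dz": -0.01, "ax": 0, "ay": 0, "az": 0},
    {"dx": -0.0045, "dy": 0.042, "dz": -0.01, "ax": 0, "ay": 0, "az": 0},
    {"dx": -0.0045, "dy": 0.042, "dz": -0.01, "ax": 0, "ay": 0, "az": 0},
    {"dx": -0.0045, "dy": 0.042, "dz": -0.01, "ax": 0, "ay": 0, "az": 0},
    {"dx": -0.0045, "dy": 0.042, "dz": -0.01, "ax": 0, "ay": 0, "az": 0},
    {"dx": -0.0045, "dy": 0.042, "dz": -0.01, "ax": 0, "ay": 0, "az": 0},
    {"dx": -0.0045, "dy": 0.042, "dz": -0.01, "ax": 0, "ay": 0, "az": 0}
  ],
  "jaw": 0.65
}}

```text
time_s: 24.1
ee_pos: [0.5038, 0.2765, 0.1893]
orientation: [[0.14, 0.99, 0.0], [0.99, -0.14, -0.0], [-0.0, 0.0, -1.0]]
ft_force: [0.4, 0.7, 0.4]
width: 0.0768
grip_force: 0.0
```

Emit:
{"name": "drive_tool", "arguments": {
  "rows": [
    {"dx": -0.003, "dy": 0.035, "dz": -0.03, "ax": 0, "ay": 0, "az": 0},
    {"dx": 0, "dy": 0, "dz": -0.04, "ax": 0, "ay": 0, "az": 0},
    {"dx": 0, "dy": 0, "dz": -0.03, "ax": 0, "ay": 0, "az": 0},
    {"dx": 0, "dy": 0, "dz": 0, "ax": 0, "ay": 0, "az": 0},
    {"dx": 0, "dy": 0, "dz": 0, "ax": 0, "ay": 0, "az": 0}
  ],
  "jaw": 0.65
}}

```text
time_s: 24.6
ee_pos: [0.5015, 0.3102, 0.0905]
orientation: [[0.14, 0.99, -0.0], [0.99, -0.14, -0.0], [-0.0, -0.0, -1.0]]
ft_force: [0.0, -0.3, 0.1]
width: 0.0765
grip_force: 0.0
```

Emit:
{"name": "drive_tool", "arguments": {
  "rows": [
    {"dx": -0.001, "dy": 0, "dz": -0.03, "ax": 0, "ay": 0, "az": 0},
    {"dx": 0, "dy": 0, "dz": -0.025, "ax": 0, "ay": 0, "az": 0},
    {"dx": 0, "dy": 0, "dz": -0.014, "ax": 0, "ay": 0, "az": 0},
    {"dx": 0, "dy": 0, "dz": -0.005, "ax": 0, "ay": 0, "az": 0},
    {"dx": 0, "dy": 0, "dz": 0, "ax": 0, "ay": 0, "az": 0},
    {"dx": 0, "dy": 0, "dz": 0, "ax": 0, "ay": 0, "az": 0},
    {"dx": 0, "dy": 0, "dz": 0, "ax": 0, "ay": 0, "az": 0}
  ],
  "jaw": 0.65
}}

```text
time_s: 25.3
ee_pos: [0.5006, 0.3114, 0.0171]
orientation: [[0.138, 0.99, 0.002], [0.99, -0.138, 0.001], [0.001, 0.001, -1.0]]
ft_force: [-0.1, 0.1, -0.1]
width: 0.0765
grip_force: 0.0
```

Emit:
{"name": "drive_tool", "arguments": {
  "rows": [
    {"dx": 0, "dy": 0, "dz": 0, "ax": 0, "ay": 0, "az": 0},
    {"dx": 0, "dy": 0, "dz": 0, "ax": 0, "ay": 0, "az": 0},
    {"dx": 0, "dy": 0, "dz": 0, "ax": 0, "ay": 0, "az": 0},
    {"dx": 0, "dy": 0, "dz": 0, "ax": 0, "ay": 0, "az": 0},
    {"dx": 0, "dy": 0, "dz": 0, "ax": 0, "ay": 0, "az": 0}
  ],
  "jaw": -1
}}

```text
time_s: 25.8
ee_pos: [0.5001, 0.3111, 0.016]
orientation: [[0.138, 0.99, 0.0], [0.99, -0.138, 0.0], [0.0, 0.0, -1.0]]
ft_force: [-0.9, 0.5, 3.6]
width: 0.0578
grip_force: 30.0
```

The ramekin is gripped at 57.8 mm, which fits its fluted wall. Carrying it to the scale.

Emit:
{"name": "drive_tool", "arguments": {
  "rows": [
    {"dx": 0, "dy": 0, "dz": 0.03, "ax": 0, "ay": 0, "az": 0},
    {"dx": 0, "dy": 0, "dz": 0.04, "ax": 0, "ay": 0, "az": 0},
    {"dx": 0.005, "dy": -0.02, "dz": 0.04, "ax": 0, "ay": 0, "az": 0},
    {"dx": 0.01, "dy": -0.041, "dz": 0, "ax": 0, "ay": 0, "az": 0},
    {"dx": 0.01, "dy": -0.041, "dz": 0, "ax": 0, "ay": 0, "az": 0},
    {"dx": 0.01, "dy": -0.041, "dz": 0, "ax": 0, "ay": 0, "az": 0},
    {"dx": 0.01, "dy": -0.041, "dz": 0, "ax": 0, "ay": 0, "az": 0},
    {"dx": 0.01, "dy": -0.041, "dz": 0, "ax": 0, "ay": 0, "az": 0},
    {"dx": 0.01, "dy": -0.041, "dz": 0, "ax": 0, "ay": 0, "az": 0},
    {"dx": 0.01, "dy": -0.041, "dz": 0, "ax": 0, "ay": 0, "az": 0}
  ],
  "jaw": -1
}}

```text
time_s: 26.8
ee_pos: [0.5751, 0.0023, 0.1256]
orientation: [[0.138, 0.99, -0.0], [0.99, -0.138, -0.0], [-0.0, -0.0, -1.0]]
ft_force: [0.8, 0.8, -1.1]
width: 0.058
grip_force: 30.1
```

Emit:
{"name": "drive_tool", "arguments": {
  "rows": [
    {"dx": 0.003, "dy": -0.015, "dz": -0.02, "ax": 0, "ay": 0, "az": 0},
    {"dx": 0, "dy": 0, "dz": -0.03, "ax": 0, "ay": 0, "az": 0},
    {"dx": 0, "dy": 0, "dz": -0.015, "ax": 0, "ay": 0, "az": 0},
    {"dx": 0, "dy": 0, "dz": 0, "ax": 0, "ay": 0, "az": 0},
    {"dx": 0, "dy": 0, "dz": 0, "ax": 0, "ay": 0, "az": 0},
    {"dx": 0, "dy": 0, "dz": 0, "ax": 0, "ay": 0, "az": 0}
  ],
  "jaw": -1
}}

```text
time_s: 27.4
ee_pos: [0.5787, -0.0105, 0.0623]
orientation: [[0.138, 0.99, 0.002], [0.99, -0.138, -0.0], [0.0, 0.002, -1.0]]
ft_force: [-0.1, 0.1, -0.7]
width: 0.058
grip_force: 30.1
```

Emit:
{"name": "drive_tool", "arguments": {
  "rows": [
    {"dx": -0.0005, "dy": 0, "dz": -0.015, "ax": 0, "ay": 0, "az": 0},
    {"dx": 0, "dy": 0, "dz": -0.006, "ax": 0, "ay": 0, "az": 0},
    {"dx": 0, "dy": 0, "dz": -0.002, "ax": 0, "ay": 0, "az": 0},
    {"dx": 0, "dy": 0, "dz": -0.001, "ax": 0, "ay": 0, "az": 0},
    {"dx": 0, "dy": 0, "dz": 0, "ax": 0, "ay": 0, "az": 0},
    {"dx": 0, "dy": 0, "dz": 0, "ax": 0, "ay": 0, "az": 0},
    {"dx": 0, "dy": 0, "dz": 0, "ax": 0, "ay": 0, "az": 0}
  ],
  "jaw": -1
}}

```text
time_s: 28.1
ee_pos: [0.5777, -0.0109, 0.0371]
orientation: [[0.138, 0.99, 0.0], [0.99, -0.138, -0.0], [0.0, 0.0, -1.0]]
ft_force: [0.7, -1.3, -1.3]
width: 0.0581
grip_force: 30.1
```

Emit:
{"name": "drive_tool", "arguments": {
  "rows": [
    {"dx": 0, "dy": 0, "dz": -0.001, "ax": 0, "ay": 0, "az": 0},
    {"dx": 0, "dy": 0, "dz": -0.001, "ax": 0, "ay": 0, "az": 0},
    {"dx": 0, "dy": 0, "dz": 0, "ax": 0, "ay": 0, "az": 0},
    {"dx": 0, "dy": 0, "dz": 0, "ax": 0, "ay": 0, "az": 0}
  ],
  "jaw": -1
}}

```text
time_s: 28.5
ee_pos: [0.5775, -0.0109, 0.0348]
orientation: [[0.138, 0.99, -0.0], [0.99, -0.138, 0.0], [0.0, -0.0, -1.0]]
ft_force: [-0.1, -0.2, -1.0]
width: 0.0582
grip_force: 30.1
```

Emit:
{"name": "drive_tool", "arguments": {
  "rows": [
    {"dx": 0, "dy": 0, "dz": -0.0006, "ax": 0, "ay": 0, "az": 0},
    {"dx": 0, "dy": 0, "dz": -0.0005, "ax": 0, "ay": 0, "az": 0},
    {"dx": 0, "dy": 0, "dz": 0, "ax": 0, "ay": 0, "az": 0},
    {"dx": 0, "dy": 0, "dz": 0, "ax": 0, "ay": 0, "az": 0}
  ],
  "jaw": -1
}}

```text
time_s: 28.9
ee_pos: [0.5776, -0.0109, 0.034]
orientation: [[0.138, 0.99, 0.0], [0.99, -0.138, -0.0], [0.0, 0.0, -1.0]]
ft_force: [-1.8, -0.2, 5.1]
width: 0.0582
grip_force: 30.1
```

Contact is made. Releasing, then checking the centring from the same standoff as before.

Emit:
{"name": "drive_tool", "arguments": {
  "rows": [
    {"dx": 0, "dy": 0, "dz": 0, "ax": 0, "ay": 0, "az": 0},
    {"dx": 0, "dy": 0, "dz": 0, "ax": 0, "ay": 0, "az": 0},
    {"dx": 0, "dy": 0, "dz": 0, "ax": 0, "ay": 0, "az": 0},
    {"dx": 0, "dy": 0, "dz": 0, "ax": 0, "ay": 0, "az": 0},
    {"dx": 0, "dy": 0, "dz": 0.03, "ax": 0, "ay": 0, "az": 0},
    {"dx": 0, "dy": 0, "dz": 0.04, "ax": 0, "ay": 0, "az": 0},
    {"dx": 0, "dy": 0, "dz": 0.04, "ax": 0, "ay": 0, "az": 0},
    {"dx": -0.005, "dy": -0.03, "dz": 0.035, "ax": 0, "ay": 0, "az": 0},
    {"dx": -0.01, "dy": -0.03, "dz": 0.035, "ax": 0, "ay": 0, "az": 0},
    {"dx": -0.01, "dy": -0.03, "dz": 0.035, "ax": 0, "ay": 0, "az": 0}
  ],
  "jaw": 1
}}

```text
time_s: 29.9
ee_pos: [0.552, -0.1017, 0.2502]
orientation: [[0.138, 0.99, 0.0], [0.99, -0.138, -0.0], [-0.0, 0.0, -1.0]]
ft_force: [0.3, -0.0, -0.3]
width: 0.0929
grip_force: 0.0
```

Emit:
{"name": "drive_tool", "arguments": {
  "rows": [
    {"dx": -0.004, "dy": -0.04, "dz": 0.035, "ax": 0, "ay": 0, "az": 0},
    {"dx": 0, "dy": 0, "dz": 0, "ax": 0, "ay": 0, "az": 0},
    {"dx": 0, "dy": 0, "dz": 0, "ax": 0, "ay": 0, "az": 0}
  ],
  "jaw": 1
}}

```text
time_s: 30.2
ee_pos: [0.5488, -0.139, 0.2818]
orientation: [[0.14, 0.99, 0.001], [0.99, -0.14, -0.0], [0.0, 0.001, -1.0]]
ft_force: [-0.1, 0.7, 0.2]
width: 0.0932
grip_force: 0.0
```

```bash
python3 - <<'E'
from h import *
d=snap('wrist')
x0,y0,r=.48,-.11,2000.
def top(z):
    pts=np.float32([[x0,y0],[x0+.19,y0],[x0+.19,y0+.19],[x0,y0+.19]])
    H=cv2.getPerspectiveTransform(np.float32([proj(d,[*p,z]) for p in pts]),((pts-[x0,y0])*r).astype(np.float32))
    return cv2.warpPerspective(d['image'],H,(380,380))[...,::-1].copy()
for z,a,b in((.022,125,145),(.067,52,66)):
    g=cv2.GaussianBlur(cv2.cvtColor(top(z),cv2.COLOR_BGR2GRAY),(5,5),0)
    c=cv2.HoughCircles(g,cv2.HOUGH_GRADIENT_ALT,1,60,param1=80,param2=.3,minRadius=a,maxRadius=b)
    print(z,c if c is None else [(x0+p/r,y0+q/r,s/r) for p,q,s in c[0]])
cv2.imwrite('pics/rect2.png',np.hstack([top(.022),top(.067)]))
print(state()['ee_pos'])
E
```

```text
0.022 [(np.float32(0.578), np.float32(-0.012000002), np.float32(0.06893706))]
0.067 [(np.float32(0.5755), np.float32(-0.013499998), np.float32(0.029022956))]
[ 0.54868127 -0.13830289  0.28071513]
```

View pics/rect2.png

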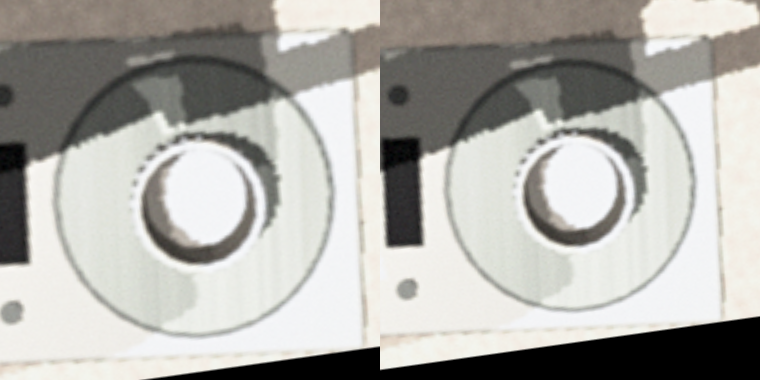

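The rectified views show the ramekin upright and within about 3 mm of the plate's centre. Now I'll put the vinegar bottle back.

Emit:
{"name": "drive_tool", "arguments": {
  "rows": [
    {"dx": -0.021, "dy": -0.034, "dz": -0.009, "ax": 0, "ay": 0, "az": -1.7},
    {"dx": -0.021, "dy": -0.034, "dz": -0.009, "ax": 0, "ay": 0, "az": -1.7},
    {"dx": -0.021, "dy": -0.034, "dz": -0.009, "ax": 0, "ay": 0, "az": -1.7},
    {"dx": -0.021, "dy": -0.034, "dz": -0.009, "ax": 0, "ay": 0, "az": 0},
    {"dx": -0.021, "dy": -0.034, "dz": -0.009, "ax": 0, "ay": 0, "az": 0},
    {"dx": -0.0205, "dy": -0.033, "dz": -0.01, "ax": 0, "ay": 0, "az": 0},
    {"dx": 0, "dy": 0, "dz": 0, "ax": 0, "ay": 0, "az": 0},
    {"dx": 0, "dy": 0, "dz": 0, "ax": 0, "ay": 0, "az": 0},
    {"dx": 0, "dy": 0, "dz": 0, "ax": 0, "ay": 0, "az": 0}
  ],
  "jaw": 1
}}

```text
time_s: 31.15
ee_pos: [0.424, -0.3403, 0.2262]
orientation: [[0.225, 0.974, -0.0], [0.974, -0.225, 0.001], [0.001, -0.0, -1.0]]
ft_force: [-0.8, 0.5, 0.7]
width: 0.0928
grip_force: 0.0
```

Emit:
{"name": "drive_tool", "arguments": {
  "rows": [
    {"dx": -0.001, "dy": -0.0018, "dz": -0.03, "ax": 0, "ay": 0, "az": 0},
    {"dx": 0, "dy": 0, "dz": -0.04, "ax": 0, "ay": 0, "az": 0},
    {"dx": 0, "dy": 0, "dz": -0.04, "ax": 0, "ay": 0, "az": 0},
    {"dx": 0, "dy": 0, "dz": -0.018, "ax": 0, "ay": 0, "az": 0},
    {"dx": 0, "dy": 0, "dz": -0.008, "ax": 0, "ay": 0, "az": 0},
    {"dx": 0, "dy": 0, "dz": 0, "ax": 0, "ay": 0, "az": 0},
    {"dx": 0, "dy": 0, "dz": 0, "ax": 0, "ay": 0, "az": 0},
    {"dx": 0, "dy": 0, "dz": 0, "ax": 0, "ay": 0, "az": 0},
    {"dx": 0, "dy": 0, "dz": 0, "ax": 0, "ay": 0, "az": 0}
  ],
  "jaw": 1
}}

```text
time_s: 32.05
ee_pos: [0.4227, -0.3435, 0.0916]
orientation: [[0.226, 0.974, 0.001], [0.974, -0.226, -0.001], [-0.001, 0.001, -1.0]]
ft_force: [-0.4, 0.7, 0.6]
width: 0.093
grip_force: 0.0
```

```bash
python3 -c "
from h import *
s=state();print(s['ee_pos'],s['orientation'][0])"
```

```text
[ 0.42270733 -0.34350225  0.09164908] [0.22580736 0.97417124 0.00119868]
```

Emit:
{"name": "drive_tool", "arguments": {
  "rows": [
    {"dx": 0.0003, "dy": 0.0014, "dz": -0.001, "ax": 0, "ay": 0, "az": 0},
    {"dx": 0, "dy": 0, "dz": 0, "ax": 0, "ay": 0, "az": 0},
    {"dx": 0, "dy": 0, "dz": 0, "ax": 0, "ay": 0, "az": 0},
    {"dx": 0, "dy": 0, "dz": 0, "ax": 0, "ay": 0, "az": 0},
    {"dx": 0, "dy": 0, "dz": 0, "ax": 0, "ay": 0, "az": 0},
    {"dx": 0, "dy": 0, "dz": 0, "ax": 0, "ay": 0, "az": 0},
    {"dx": 0, "dy": 0, "dz": 0, "ax": 0, "ay": 0, "az": 0}
  ],
  "jaw": -1
}}

```text
time_s: 32.75
ee_pos: [0.4226, -0.3419, 0.0895]
orientation: [[0.226, 0.974, 0.0], [0.974, -0.226, -0.0], [0.0, 0.0, -1.0]]
ft_force: [1.2, -0.5, 0.1]
width: 0.0461
grip_force: 30.0
```

Emit:
{"name": "drive_tool", "arguments": {
  "rows": [
    {"dx": 0, "dy": 0, "dz": 0.03, "ax": 0, "ay": 0, "az": 0},
    {"dx": 0, "dy": 0, "dz": 0.04, "ax": 0, "ay": 0, "az": 0},
    {"dx": 0, "dy": 0, "dz": 0.04, "ax": 0, "ay": 0, "az": 0},
    {"dx": 0, "dy": 0.02, "dz": 0.04, "ax": 0, "ay": 0, "az": 0},
    {"dx": 0, "dy": 0.041, "dz": 0, "ax": 0, "ay": 0, "az": 0},
    {"dx": 0, "dy": 0.041, "dz": 0, "ax": 0, "ay": 0, "az": 0},
    {"dx": 0, "dy": 0.041, "dz": 0, "ax": 0, "ay": 0, "az": 0},
    {"dx": 0, "dy": 0.041, "dz": 0, "ax": 0, "ay": 0, "az": 0},
    {"dx": 0.005, "dy": 0.041, "dz": 0, "ax": 0, "ay": 0, "az": 0},
    {"dx": 0.005, "dy": 0.041, "dz": 0, "ax": 0, "ay": 0, "az": 0}
  ],
  "jaw": -1
}}

```text
time_s: 33.75
ee_pos: [0.4321, -0.0743, 0.2392]
orientation: [[0.226, 0.974, -0.0], [0.974, -0.226, 0.0], [0.0, -0.0, -1.0]]
ft_force: [1.6, 0.2, -4.0]
width: 0.0462
grip_force: 30.0
```

Emit:
{"name": "drive_tool", "arguments": {
  "rows": [
    {"dx": 0.005, "dy": 0.041, "dz": 0, "ax": 0, "ay": 0, "az": 0},
    {"dx": 0.005, "dy": 0.041, "dz": 0, "ax": 0, "ay": 0, "az": 0},
    {"dx": 0.005, "dy": 0.041, "dz": 0, "ax": 0, "ay": 0, "az": 0},
    {"dx": 0.005, "dy": 0.041, "dz": 0, "ax": 0, "ay": 0, "az": 0},
    {"dx": 0.005, "dy": 0.041, "dz": 0, "ax": 0, "ay": 0, "az": 0},
    {"dx": 0.005, "dy": 0.041, "dz": 0, "ax": 0, "ay": 0, "az": 0},
    {"dx": 0.005, "dy": 0.041, "dz": 0, "ax": 0, "ay": 0, "az": 0},
    {"dx": 0.004, "dy": 0.041, "dz": 0, "ax": 0, "ay": 0, "az": 0},
    {"dx": 0, "dy": 0.041, "dz": 0, "ax": 0, "ay": 0, "az": 0},
    {"dx": 0, "dy": 0.041, "dz": 0, "ax": 0, "ay": 0, "az": 0}
  ],
  "jaw": -1
}}

```text
time_s: 34.75
ee_pos: [0.4712, 0.3358, 0.2388]
orientation: [[0.226, 0.974, -0.001], [0.974, -0.226, -0.001], [-0.001, -0.001, -1.0]]
ft_force: [0.2, -0.4, -4.3]
width: 0.0457
grip_force: 30.0
```

Emit:
{"name": "drive_tool", "arguments": {
  "rows": [
    {"dx": 0, "dy": 0.035, "dz": -0.02, "ax": 0, "ay": 0, "az": 0},
    {"dx": 0, "dy": 0.01, "dz": -0.03, "ax": 0, "ay": 0, "az": 0},
    {"dx": 0, "dy": 0, "dz": 0, "ax": 0, "ay": 0, "az": 0},
    {"dx": 0, "dy": 0, "dz": 0, "ax": 0, "ay": 0, "az": 0},
    {"dx": 0, "dy": 0, "dz": 0, "ax": 0, "ay": 0, "az": 0},
    {"dx": 0, "dy": 0, "dz": 0, "ax": 0, "ay": 0, "az": 0}
  ],
  "jaw": -1
}}

```text
time_s: 35.35
ee_pos: [0.4722, 0.3787, 0.1913]
orientation: [[0.227, 0.974, 0.002], [0.974, -0.227, 0.001], [0.002, 0.001, -1.0]]
ft_force: [-0.1, 0.1, -4.7]
width: 0.046
grip_force: 30.0
```

Emit:
{"name": "drive_tool", "arguments": {
  "rows": [
    {"dx": 0, "dy": 0, "dz": -0.025, "ax": 0, "ay": 0, "az": 0},
    {"dx": 0, "dy": 0, "dz": -0.035, "ax": 0, "ay": 0, "az": 0},
    {"dx": 0, "dy": 0, "dz": -0.03, "ax": 0, "ay": 0, "az": 0},
    {"dx": 0, "dy": 0, "dz": -0.013, "ax": 0, "ay": 0, "az": 0},
    {"dx": 0, "dy": 0, "dz": -0.006, "ax": 0, "ay": 0, "az": 0},
    {"dx": 0, "dy": 0, "dz": -0.002, "ax": 0, "ay": 0, "az": 0},
    {"dx": 0, "dy": 0, "dz": 0, "ax": 0, "ay": 0, "az": 0},
    {"dx": 0, "dy": 0, "dz": 0, "ax": 0, "ay": 0, "az": 0},
    {"dx": 0, "dy": 0, "dz": 0, "ax": 0, "ay": 0, "az": 0}
  ],
  "jaw": -1
}}

```text
time_s: 36.25
ee_pos: [0.4719, 0.3794, 0.0795]
orientation: [[0.226, 0.974, 0.001], [0.974, -0.226, 0.001], [0.001, 0.001, -1.0]]
ft_force: [-0.3, 0.8, -5.0]
width: 0.0459
grip_force: 30.0
```

Emit:
{"name": "drive_tool", "arguments": {
  "rows": [
    {"dx": 0, "dy": -0.0007, "dz": -0.001, "ax": 0, "ay": 0, "az": 0},
    {"dx": 0, "dy": 0, "dz": -0.001, "ax": 0, "ay": 0, "az": 0},
    {"dx": 0, "dy": 0, "dz": -0.001, "ax": 0, "ay": 0, "az": 0},
    {"dx": 0, "dy": 0, "dz": 0, "ax": 0, "ay": 0, "az": 0},
    {"dx": 0, "dy": 0, "dz": 0, "ax": 0, "ay": 0, "az": 0}
  ],
  "jaw": -1
}}

```text
time_s: 36.75
ee_pos: [0.4716, 0.3785, 0.0755]
orientation: [[0.226, 0.974, 0.0], [0.974, -0.226, 0.0], [0.0, 0.0, -1.0]]
ft_force: [-0.1, -0.5, -3.5]
width: 0.0459
grip_force: 30.0
```

Emit:
{"name": "drive_tool", "arguments": {
  "rows": [
    {"dx": 0.0003, "dy": 0, "dz": -0.0006, "ax": 0, "ay": 0, "az": 0},
    {"dx": 0, "dy": 0, "dz": 0, "ax": 0, "ay": 0, "az": 0},
    {"dx": 0, "dy": 0, "dz": 0, "ax": 0, "ay": 0, "az": 0}
  ],
  "jaw": -1
}}

```text
time_s: 37.05
ee_pos: [0.4718, 0.3786, 0.0755]
orientation: [[0.226, 0.974, -0.0], [0.974, -0.226, 0.0], [0.0, -0.0, -1.0]]
ft_force: [-4.2, -3.1, 5.4]
width: 0.0458
grip_force: 30.0
```

The vinegar bottle is back at (0.4718, 0.3786). Releasing and going for the mill.

Emit:
{"name": "drive_tool", "arguments": {
  "rows": [
    {"dx": 0, "dy": 0, "dz": 0, "ax": 0, "ay": 0, "az": 0},
    {"dx": 0, "dy": 0, "dz": 0, "ax": 0, "ay": 0, "az": 0},
    {"dx": 0, "dy": 0, "dz": 0, "ax": 0, "ay": 0, "az": 0},
    {"dx": 0, "dy": 0, "dz": 0, "ax": 0, "ay": 0, "az": 0},
    {"dx": 0, "dy": 0, "dz": 0, "ax": 0, "ay": 0, "az": 0},
    {"dx": 0, "dy": 0, "dz": 0.03, "ax": 0, "ay": 0, "az": 0},
    {"dx": 0, "dy": 0, "dz": 0.04, "ax": 0, "ay": 0, "az": 0},
    {"dx": 0, "dy": 0, "dz": 0.04, "ax": 0, "ay": 0, "az": 0},
    {"dx": 0, "dy": 0, "dz": 0.04, "ax": 0, "ay": 0, "az": 0}
  ],
  "jaw": 1
}}

```text
time_s: 37.95
ee_pos: [0.4717, 0.3783, 0.2265]
orientation: [[0.226, 0.974, 0.0], [0.974, -0.226, 0.0], [0.0, 0.0, -1.0]]
ft_force: [0.2, 1.1, 0.4]
width: 0.0928
grip_force: 0.0
```

Emit:
{"name": "drive_tool", "arguments": {
  "rows": [
    {"dx": 0.0015, "dy": -0.043, "dz": 0, "ax": 0, "ay": 0, "az": 1.7},
    {"dx": 0.0015, "dy": -0.043, "dz": 0, "ax": 0, "ay": 0, "az": 1.7},
    {"dx": 0.0015, "dy": -0.043, "dz": 0, "ax": 0, "ay": 0, "az": 1.7},
    {"dx": 0.0015, "dy": -0.043, "dz": 0, "ax": 0, "ay": 0, "az": 0},
    {"dx": 0.0015, "dy": -0.043, "dz": 0, "ax": 0, "ay": 0, "az": 0},
    {"dx": 0.0015, "dy": -0.043, "dz": 0, "ax": 0, "ay": 0, "az": 0},
    {"dx": 0.0015, "dy": -0.043, "dz": 0, "ax": 0, "ay": 0, "az": 0},
    {"dx": 0.0015, "dy": -0.043, "dz": 0, "ax": 0, "ay": 0, "az": 0},
    {"dx": 0.0015, "dy": -0.043, "dz": 0, "ax": 0, "ay": 0, "az": 0},
    {"dx": 0.0015, "dy": -0.043, "dz": 0, "ax": 0, "ay": 0, "az": 0}
  ],
  "jaw": 1
}}

```text
time_s: 38.95
ee_pos: [0.4866, -0.0533, 0.2251]
orientation: [[0.138, 0.99, 0.001], [0.99, -0.138, -0.0], [0.0, 0.001, -1.0]]
ft_force: [0.7, 0.3, -0.3]
width: 0.093
grip_force: 0.0
```

Emit:
{"name": "drive_tool", "arguments": {
  "rows": [
    {"dx": 0.0015, "dy": -0.043, "dz": 0, "ax": 0, "ay": 0, "az": 0},
    {"dx": 0.0015, "dy": -0.043, "dz": 0, "ax": 0, "ay": 0, "az": 0},
    {"dx": 0.0015, "dy": -0.043, "dz": 0, "ax": 0, "ay": 0, "az": 0},
    {"dx": 0.0015, "dy": -0.043, "dz": 0, "ax": 0, "ay": 0, "az": 0},
    {"dx": 0.0015, "dy": -0.043, "dz": 0, "ax": 0, "ay": 0, "az": 0},
    {"dx": 0, "dy": 0, "dz": -0.02, "ax": 0, "ay": 0, "az": 0},
    {"dx": 0, "dy": 0, "dz": 0, "ax": 0, "ay": 0, "az": 0},
    {"dx": 0, "dy": 0, "dz": 0, "ax": 0, "ay": 0, "az": 0},
    {"dx": 0, "dy": 0, "dz": 0, "ax": 0, "ay": 0, "az": 0}
  ],
  "jaw": 1
}}

```text
time_s: 39.85
ee_pos: [0.4947, -0.2659, 0.206]
orientation: [[0.137, 0.991, 0.001], [0.991, -0.137, -0.001], [-0.0, 0.001, -1.0]]
ft_force: [0.6, 0.1, -0.2]
width: 0.093
grip_force: 0.0
```

Emit:
{"name": "drive_tool", "arguments": {
  "rows": [
    {"dx": 0.0004, "dy": -0.0008, "dz": -0.03, "ax": 0, "ay": 0, "az": 0},
    {"dx": 0, "dy": 0, "dz": -0.04, "ax": 0, "ay": 0, "az": 0},
    {"dx": 0, "dy": 0, "dz": -0.03, "ax": 0, "ay": 0, "az": 0},
    {"dx": 0, "dy": 0, "dz": -0.015, "ax": 0, "ay": 0, "az": 0},
    {"dx": 0, "dy": 0, "dz": 0, "ax": 0, "ay": 0, "az": 0},
    {"dx": 0, "dy": 0, "dz": 0, "ax": 0, "ay": 0, "az": 0},
    {"dx": 0, "dy": 0, "dz": 0, "ax": 0, "ay": 0, "az": 0},
    {"dx": 0, "dy": 0, "dz": 0, "ax": 0, "ay": 0, "az": 0}
  ],
  "jaw": 1
}}

```text
time_s: 40.65
ee_pos: [0.4954, -0.2676, 0.0915]
orientation: [[0.138, 0.99, 0.002], [0.99, -0.138, -0.001], [-0.001, 0.002, -1.0]]
ft_force: [-0.2, 0.2, -0.4]
width: 0.0928
grip_force: 0.0
```

Emit:
{"name": "drive_tool", "arguments": {
  "rows": [
    {"dx": 0, "dy": 0, "dz": 0, "ax": 0, "ay": 0, "az": 0},
    {"dx": 0, "dy": 0, "dz": 0, "ax": 0, "ay": 0, "az": 0},
    {"dx": 0, "dy": 0, "dz": 0, "ax": 0, "ay": 0, "az": 0},
    {"dx": 0, "dy": 0, "dz": 0, "ax": 0, "ay": 0, "az": 0},
    {"dx": 0, "dy": 0, "dz": 0, "ax": 0, "ay": 0, "az": 0},
    {"dx": 0, "dy": 0, "dz": 0, "ax": 0, "ay": 0, "az": 0},
    {"dx": 0, "dy": 0, "dz": 0, "ax": 0, "ay": 0, "az": 0}
  ],
  "jaw": -1
}}

```text
time_s: 41.35
ee_pos: [0.4947, -0.2673, 0.0899]
orientation: [[0.138, 0.99, -0.0], [0.99, -0.138, 0.0], [-0.0, -0.0, -1.0]]
ft_force: [-0.3, 0.1, 0.1]
width: 0.0495
grip_force: 30.0
```

Emit:
{"name": "drive_tool", "arguments": {
  "rows": [
    {"dx": 0, "dy": 0, "dz": 0.03, "ax": 0, "ay": 0, "az": 0},
    {"dx": 0, "dy": 0, "dz": 0.04, "ax": 0, "ay": 0, "az": 0},
    {"dx": 0, "dy": 0, "dz": 0.04, "ax": 0, "ay": 0, "az": 0},
    {"dx": 0, "dy": 0.02, "dz": 0.03, "ax": 0, "ay": 0, "az": 0},
    {"dx": -0.005, "dy": 0.041, "dz": 0, "ax": 0, "ay": 0, "az": 0},
    {"dx": -0.005, "dy": 0.041, "dz": 0, "ax": 0, "ay": 0, "az": 0},
    {"dx": -0.005, "dy": 0.041, "dz": 0, "ax": 0, "ay": 0, "az": 0},
    {"dx": -0.005, "dy": 0.041, "dz": 0, "ax": 0, "ay": 0, "az": 0},
    {"dx": -0.005, "dy": 0.041, "dz": 0, "ax": 0, "ay": 0, "az": 0},
    {"dx": -0.005, "dy": 0.041, "dz": 0, "ax": 0, "ay": 0, "az": 0}
  ],
  "jaw": -1
}}

```text
time_s: 42.35
ee_pos: [0.4642, 0.0001, 0.2298]
orientation: [[0.139, 0.99, -0.0], [0.99, -0.139, 0.0], [-0.0, -0.0, -1.0]]
ft_force: [1.0, -0.0, -2.3]
width: 0.0497
grip_force: 30.0
```

Emit:
{"name": "drive_tool", "arguments": {
  "rows": [
    {"dx": -0.005, "dy": 0.041, "dz": 0, "ax": 0, "ay": 0, "az": 0},
    {"dx": -0.005, "dy": 0.041, "dz": 0, "ax": 0, "ay": 0, "az": 0},
    {"dx": -0.005, "dy": 0.041, "dz": 0, "ax": 0, "ay": 0, "az": 0},
    {"dx": -0.005, "dy": 0.041, "dz": 0, "ax": 0, "ay": 0, "az": 0},
    {"dx": -0.005, "dy": 0.041, "dz": 0, "ax": 0, "ay": 0, "az": 0},
    {"dx": -0.005, "dy": 0.041, "dz": 0, "ax": 0, "ay": 0, "az": 0},
    {"dx": -0.005, "dy": 0.041, "dz": 0, "ax": 0, "ay": 0, "az": 0},
    {"dx": -0.002, "dy": 0.034, "dz": -0.02, "ax": 0, "ay": 0, "az": 0},
    {"dx": 0, "dy": 0, "dz": -0.02, "ax": 0, "ay": 0, "az": 0},
    {"dx": 0, "dy": 0, "dz": 0, "ax": 0, "ay": 0, "az": 0}
  ],
  "jaw": -1
}}

```text
time_s: 43.35
ee_pos: [0.4265, 0.3198, 0.1867]
orientation: [[0.137, 0.991, -0.004], [0.991, -0.137, -0.003], [-0.003, -0.004, -1.0]]
ft_force: [0.4, 1.0, -2.7]
width: 0.0493
grip_force: 30.0
```

Emit:
{"name": "drive_tool", "arguments": {
  "rows": [
    {"dx": 0, "dy": 0, "dz": 0, "ax": 0, "ay": 0, "az": 0},
    {"dx": 0, "dy": 0, "dz": 0, "ax": 0, "ay": 0, "az": 0},
    {"dx": 0, "dy": 0, "dz": 0, "ax": 0, "ay": 0, "az": 0}
  ],
  "jaw": -1
}}

```text
time_s: 43.65
ee_pos: [0.4283, 0.3193, 0.1912]
orientation: [[0.139, 0.99, 0.001], [0.99, -0.139, 0.001], [0.001, 0.001, -1.0]]
ft_force: [0.2, -0.9, -2.3]
width: 0.0495
grip_force: 30.0
```

Emit:
{"name": "drive_tool", "arguments": {
  "rows": [
    {"dx": 0, "dy": 0, "dz": -0.025, "ax": 0, "ay": 0, "az": 0},
    {"dx": 0, "dy": 0, "dz": -0.035, "ax": 0, "ay": 0, "az": 0},
    {"dx": 0, "dy": 0, "dz": -0.03, "ax": 0, "ay": 0, "az": 0},
    {"dx": 0, "dy": 0, "dz": -0.013, "ax": 0, "ay": 0, "az": 0},
    {"dx": 0, "dy": 0, "dz": -0.006, "ax": 0, "ay": 0, "az": 0},
    {"dx": 0, "dy": 0, "dz": -0.002, "ax": 0, "ay": 0, "az": 0},
    {"dx": 0, "dy": 0, "dz": 0, "ax": 0, "ay": 0, "az": 0},
    {"dx": 0, "dy": 0, "dz": 0, "ax": 0, "ay": 0, "az": 0},
    {"dx": 0, "dy": 0, "dz": 0, "ax": 0, "ay": 0, "az": 0}
  ],
  "jaw": -1
}}

```text
time_s: 44.55
ee_pos: [0.4281, 0.3199, 0.0799]
orientation: [[0.138, 0.99, 0.001], [0.99, -0.138, 0.001], [0.001, 0.001, -1.0]]
ft_force: [0.7, -0.3, -1.8]
width: 0.0494
grip_force: 30.0
```

Emit:
{"name": "drive_tool", "arguments": {
  "rows": [
    {"dx": 0, "dy": -0.0003, "dz": -0.001, "ax": 0, "ay": 0, "az": 0},
    {"dx": 0, "dy": 0, "dz": -0.001, "ax": 0, "ay": 0, "az": 0},
    {"dx": 0, "dy": 0, "dz": -0.001, "ax": 0, "ay": 0, "az": 0},
    {"dx": 0, "dy": 0, "dz": 0, "ax": 0, "ay": 0, "az": 0},
    {"dx": 0, "dy": 0, "dz": 0, "ax": 0, "ay": 0, "az": 0}
  ],
  "jaw": -1
}}

```text
time_s: 45.05
ee_pos: [0.4278, 0.3194, 0.0759]
orientation: [[0.138, 0.99, -0.0], [0.99, -0.138, -0.0], [-0.0, -0.0, -1.0]]
ft_force: [0.5, 0.4, -2.1]
width: 0.0494
grip_force: 30.0
```

Emit:
{"name": "drive_tool", "arguments": {
  "rows": [
    {"dx": 0, "dy": 0, "dz": -0.0005, "ax": 0, "ay": 0, "az": 0},
    {"dx": 0, "dy": 0, "dz": 0, "ax": 0, "ay": 0, "az": 0},
    {"dx": 0, "dy": 0, "dz": 0, "ax": 0, "ay": 0, "az": 0}
  ],
  "jaw": -1
}}

```text
time_s: 45.35
ee_pos: [0.4278, 0.3195, 0.0758]
orientation: [[0.138, 0.99, 0.0], [0.99, -0.138, 0.0], [0.0, 0.0, -1.0]]
ft_force: [-2.3, -0.8, 5.3]
width: 0.0498
grip_force: 30.0
```

Emit:
{"name": "drive_tool", "arguments": {
  "rows": [
    {"dx": 0, "dy": 0, "dz": 0, "ax": 0, "ay": 0, "az": 0},
    {"dx": 0, "dy": 0, "dz": 0, "ax": 0, "ay": 0, "az": 0},
    {"dx": 0, "dy": 0, "dz": 0, "ax": 0, "ay": 0, "az": 0},
    {"dx": 0, "dy": 0, "dz": 0, "ax": 0, "ay": 0, "az": 0},
    {"dx": 0, "dy": 0, "dz": 0, "ax": 0, "ay": 0, "az": 0},
    {"dx": 0, "dy": 0, "dz": 0.03, "ax": 0, "ay": 0, "az": 0},
    {"dx": 0, "dy": 0, "dz": 0.04, "ax": 0, "ay": 0, "az": 0},
    {"dx": 0, "dy": 0, "dz": 0.04, "ax": 0, "ay": 0, "az": 0},
    {"dx": 0, "dy": 0, "dz": 0.04, "ax": 0, "ay": 0, "az": 0}
  ],
  "jaw": 1
}}

```text
time_s: 46.25
ee_pos: [0.4276, 0.3192, 0.227]
orientation: [[0.138, 0.99, -0.0], [0.99, -0.138, -0.0], [-0.0, -0.0, -1.0]]
ft_force: [0.4, 0.1, 0.0]
width: 0.0929
grip_force: 0.0
```

Emit:
{"name": "drive_tool", "arguments": {
  "rows": [
    {"dx": 0.0103, "dy": -0.0428, "dz": 0, "ax": 0, "ay": 0, "az": 0},
    {"dx": 0.0103, "dy": -0.0428, "dz": 0, "ax": 0, "ay": 0, "az": 0},
    {"dx": 0.0103, "dy": -0.0428, "dz": 0, "ax": 0, "ay": 0, "az": 0},
    {"dx": 0.0103, "dy": -0.0428, "dz": 0, "ax": 0, "ay": 0, "az": 0},
    {"dx": 0.0103, "dy": -0.0428, "dz": 0, "ax": 0, "ay": 0, "az": 0},
    {"dx": 0.0103, "dy": -0.0428, "dz": 0, "ax": 0, "ay": 0, "az": 0},
    {"dx": 0.0103, "dy": -0.0428, "dz": 0, "ax": 0, "ay": 0, "az": 0},
    {"dx": 0.0103, "dy": -0.0428, "dz": 0, "ax": 0, "ay": 0, "az": 0},
    {"dx": 0.0103, "dy": -0.0428, "dz": 0, "ax": 0, "ay": 0, "az": 0},
    {"dx": 0.0103, "dy": -0.0428, "dz": 0, "ax": 0, "ay": 0, "az": 0}
  ],
  "jaw": 1
}}

```text
time_s: 47.25
ee_pos: [0.5309, -0.1106, 0.2256]
orientation: [[0.139, 0.99, 0.0], [0.99, -0.139, -0.0], [-0.0, 0.0, -1.0]]
ft_force: [1.0, 1.1, 0.1]
width: 0.0932
grip_force: 0.0
```

Emit:
{"name": "drive_tool", "arguments": {
  "rows": [
    {"dx": 0.0103, "dy": -0.0428, "dz": 0, "ax": 0, "ay": 0, "az": 0},
    {"dx": 0.0103, "dy": -0.0428, "dz": 0, "ax": 0, "ay": 0, "az": 0},
    {"dx": 0.0103, "dy": -0.0428, "dz": 0, "ax": 0, "ay": 0, "az": 0},
    {"dx": 0.0103, "dy": -0.0428, "dz": 0, "ax": 0, "ay": 0, "az": 0},
    {"dx": 0.0103, "dy": -0.0428, "dz": 0, "ax": 0, "ay": 0, "az": 0},
    {"dx": 0, "dy": 0, "dz": -0.02, "ax": 0, "ay": 0, "az": 0},
    {"dx": 0, "dy": 0, "dz": 0, "ax": 0, "ay": 0, "az": 0},
    {"dx": 0, "dy": 0, "dz": 0, "ax": 0, "ay": 0, "az": 0},
    {"dx": 0, "dy": 0, "dz": 0, "ax": 0, "ay": 0, "az": 0}
  ],
  "jaw": 1
}}

```text
time_s: 48.15
ee_pos: [0.5825, -0.322, 0.2066]
orientation: [[0.138, 0.99, 0.001], [0.99, -0.138, -0.001], [-0.0, 0.001, -1.0]]
ft_force: [0.1, -0.4, 1.2]
width: 0.0931
grip_force: 0.0
```

Emit:
{"name": "drive_tool", "arguments": {
  "rows": [
    {"dx": 0, "dy": 0, "dz": -0.03, "ax": 0, "ay": 0, "az": 0},
    {"dx": 0, "dy": 0, "dz": -0.04, "ax": 0, "ay": 0, "az": 0},
    {"dx": 0, "dy": 0, "dz": -0.03, "ax": 0, "ay": 0, "az": 0},
    {"dx": 0, "dy": 0, "dz": -0.016, "ax": 0, "ay": 0, "az": 0},
    {"dx": 0, "dy": 0, "dz": 0, "ax": 0, "ay": 0, "az": 0},
    {"dx": 0, "dy": 0, "dz": 0, "ax": 0, "ay": 0, "az": 0},
    {"dx": 0, "dy": 0, "dz": 0, "ax": 0, "ay": 0, "az": 0},
    {"dx": 0, "dy": 0, "dz": 0, "ax": 0, "ay": 0, "az": 0}
  ],
  "jaw": 1
}}

```text
time_s: 48.95
ee_pos: [0.5829, -0.3229, 0.0912]
orientation: [[0.138, 0.99, 0.002], [0.99, -0.138, -0.001], [-0.001, 0.002, -1.0]]
ft_force: [0.1, -0.2, -0.1]
width: 0.0929
grip_force: 0.0
```

Emit:
{"name": "drive_tool", "arguments": {
  "rows": [
    {"dx": 0, "dy": 0, "dz": 0, "ax": 0, "ay": 0, "az": 0},
    {"dx": 0, "dy": 0, "dz": 0, "ax": 0, "ay": 0, "az": 0},
    {"dx": 0, "dy": 0, "dz": 0, "ax": 0, "ay": 0, "az": 0},
    {"dx": 0, "dy": 0, "dz": 0, "ax": 0, "ay": 0, "az": 0},
    {"dx": 0, "dy": 0, "dz": 0, "ax": 0, "ay": 0, "az": 0},
    {"dx": 0, "dy": 0, "dz": 0, "ax": 0, "ay": 0, "az": 0},
    {"dx": 0, "dy": 0, "dz": 0, "ax": 0, "ay": 0, "az": 0}
  ],
  "jaw": -1
}}

```text
time_s: 49.65
ee_pos: [0.5822, -0.3226, 0.0894]
orientation: [[0.138, 0.99, -0.0], [0.99, -0.138, 0.0], [0.0, -0.0, -1.0]]
ft_force: [0.1, -0.3, -0.7]
width: 0.0529
grip_force: 30.0
```

Emit:
{"name": "drive_tool", "arguments": {
  "rows": [
    {"dx": 0, "dy": 0, "dz": 0.03, "ax": 0, "ay": 0, "az": 0},
    {"dx": 0, "dy": 0, "dz": 0.04, "ax": 0, "ay": 0, "az": 0},
    {"dx": 0, "dy": 0, "dz": 0.04, "ax": 0, "ay": 0, "az": 0},
    {"dx": -0.005, "dy": 0.02, "dz": 0.03, "ax": 0, "ay": 0, "az": 0},
    {"dx": -0.009, "dy": 0.041, "dz": 0, "ax": 0, "ay": 0, "az": 0},
    {"dx": -0.009, "dy": 0.041, "dz": 0, "ax": 0, "ay": 0, "az": 0},
    {"dx": -0.009, "dy": 0.041, "dz": 0, "ax": 0, "ay": 0, "az": 0},
    {"dx": -0.009, "dy": 0.041, "dz": 0, "ax": 0, "ay": 0, "az": 0},
    {"dx": -0.009, "dy": 0.041, "dz": 0, "ax": 0, "ay": 0, "az": 0},
    {"dx": -0.009, "dy": 0.041, "dz": 0, "ax": 0, "ay": 0, "az": 0}
  ],
  "jaw": -1
}}

```text
time_s: 50.65
ee_pos: [0.5224, -0.0551, 0.2289]
orientation: [[0.139, 0.99, -0.001], [0.99, -0.139, 0.0], [0.0, -0.001, -1.0]]
ft_force: [0.8, 1.0, -5.9]
width: 0.0533
grip_force: 30.0
```

Emit:
{"name": "drive_tool", "arguments": {
  "rows": [
    {"dx": -0.009, "dy": 0.041, "dz": 0, "ax": 0, "ay": 0, "az": 0},
    {"dx": -0.009, "dy": 0.041, "dz": 0, "ax": 0, "ay": 0, "az": 0},
    {"dx": -0.009, "dy": 0.041, "dz": 0, "ax": 0, "ay": 0, "az": 0},
    {"dx": -0.009, "dy": 0.041, "dz": 0, "ax": 0, "ay": 0, "az": 0},
    {"dx": -0.009, "dy": 0.041, "dz": 0, "ax": 0, "ay": 0, "az": 0},
    {"dx": -0.009, "dy": 0.041, "dz": 0, "ax": 0, "ay": 0, "az": 0},
    {"dx": -0.009, "dy": 0.041, "dz": 0, "ax": 0, "ay": 0, "az": 0},
    {"dx": -0.005, "dy": 0.0237, "dz": -0.02, "ax": 0, "ay": 0, "az": 0},
    {"dx": 0, "dy": 0, "dz": -0.02, "ax": 0, "ay": 0, "az": 0},
    {"dx": 0, "dy": 0, "dz": 0, "ax": 0, "ay": 0, "az": 0}
  ],
  "jaw": -1
}}

```text
time_s: 51.65
ee_pos: [0.4539, 0.2542, 0.1863]
orientation: [[0.137, 0.991, -0.004], [0.991, -0.137, -0.002], [-0.003, -0.004, -1.0]]
ft_force: [-0.5, -0.2, -4.3]
width: 0.0532
grip_force: 30.0
```

Emit:
{"name": "drive_tool", "arguments": {
  "rows": [
    {"dx": 0, "dy": 0, "dz": 0, "ax": 0, "ay": 0, "az": 0},
    {"dx": 0, "dy": 0, "dz": 0, "ax": 0, "ay": 0, "az": 0},
    {"dx": 0, "dy": 0, "dz": 0, "ax": 0, "ay": 0, "az": 0}
  ],
  "jaw": -1
}}

```text
time_s: 51.95
ee_pos: [0.4558, 0.2538, 0.1906]
orientation: [[0.139, 0.99, 0.001], [0.99, -0.139, 0.001], [0.001, 0.001, -1.0]]
ft_force: [0.0, -0.2, -5.0]
width: 0.0531
grip_force: 30.0
```

Emit:
{"name": "drive_tool", "arguments": {
  "rows": [
    {"dx": 0, "dy": 0, "dz": -0.025, "ax": 0, "ay": 0, "az": 0},
    {"dx": 0, "dy": 0, "dz": -0.035, "ax": 0, "ay": 0, "az": 0},
    {"dx": 0, "dy": 0, "dz": -0.03, "ax": 0, "ay": 0, "az": 0},
    {"dx": 0, "dy": 0, "dz": -0.013, "ax": 0, "ay": 0, "az": 0},
    {"dx": 0, "dy": 0, "dz": -0.006, "ax": 0, "ay": 0, "az": 0},
    {"dx": 0, "dy": 0, "dz": -0.002, "ax": 0, "ay": 0, "az": 0},
    {"dx": 0, "dy": 0, "dz": 0, "ax": 0, "ay": 0, "az": 0},
    {"dx": 0, "dy": 0, "dz": 0, "ax": 0, "ay": 0, "az": 0},
    {"dx": 0, "dy": 0, "dz": 0, "ax": 0, "ay": 0, "az": 0}
  ],
  "jaw": -1
}}

```text
time_s: 52.85
ee_pos: [0.4557, 0.2542, 0.0794]
orientation: [[0.138, 0.99, 0.001], [0.99, -0.138, 0.001], [0.001, 0.001, -1.0]]
ft_force: [-0.9, -0.1, -3.7]
width: 0.0533
grip_force: 30.0
```

Emit:
{"name": "drive_tool", "arguments": {
  "rows": [
    {"dx": 0, "dy": 0, "dz": -0.001, "ax": 0, "ay": 0, "az": 0},
    {"dx": 0, "dy": 0, "dz": -0.001, "ax": 0, "ay": 0, "az": 0},
    {"dx": 0, "dy": 0, "dz": 0, "ax": 0, "ay": 0, "az": 0},
    {"dx": 0, "dy": 0, "dz": 0, "ax": 0, "ay": 0, "az": 0},
    {"dx": 0, "dy": 0, "dz": 0, "ax": 0, "ay": 0, "az": 0}
  ],
  "jaw": -1
}}

```text
time_s: 53.35
ee_pos: [0.4553, 0.2541, 0.0764]
orientation: [[0.138, 0.99, -0.0], [0.99, -0.138, -0.0], [-0.0, -0.0, -1.0]]
ft_force: [0.2, 0.5, -5.3]
width: 0.0533
grip_force: 30.0
```

Emit:
{"name": "drive_tool", "arguments": {
  "rows": [
    {"dx": -0.0003, "dy": 0, "dz": -0.0008, "ax": 0, "ay": 0, "az": 0},
    {"dx": 0, "dy": 0, "dz": -0.0006, "ax": 0, "ay": 0, "az": 0},
    {"dx": 0, "dy": 0, "dz": 0, "ax": 0, "ay": 0, "az": 0},
    {"dx": 0, "dy": 0, "dz": 0, "ax": 0, "ay": 0, "az": 0}
  ],
  "jaw": -1
}}

```text
time_s: 53.75
ee_pos: [0.455, 0.2541, 0.0753]
orientation: [[0.138, 0.99, 0.0], [0.99, -0.138, 0.0], [0.0, 0.0, -1.0]]
ft_force: [-2.2, 0.1, 1.8]
width: 0.0532
grip_force: 30.0
```

The oil bottle is seated. Releasing and returning to the first viewing pose to compare before and after.

Emit:
{"name": "drive_tool", "arguments": {
  "rows": [
    {"dx": 0, "dy": 0, "dz": 0, "ax": 0, "ay": 0, "az": 0},
    {"dx": 0, "dy": 0, "dz": 0, "ax": 0, "ay": 0, "az": 0},
    {"dx": 0, "dy": 0, "dz": 0, "ax": 0, "ay": 0, "az": 0},
    {"dx": 0, "dy": 0, "dz": 0, "ax": 0, "ay": 0, "az": 0},
    {"dx": 0, "dy": 0, "dz": 0, "ax": 0, "ay": 0, "az": 0},
    {"dx": 0, "dy": 0, "dz": 0.03, "ax": 0, "ay": 0, "az": 0},
    {"dx": 0, "dy": 0, "dz": 0.04, "ax": 0, "ay": 0, "az": 0},
    {"dx": 0, "dy": 0, "dz": 0.04, "ax": 0, "ay": 0, "az": 0},
    {"dx": 0, "dy": 0, "dz": 0.04, "ax": 0, "ay": 0, "az": 0}
  ],
  "jaw": 1
}}

```text
time_s: 54.65
ee_pos: [0.4548, 0.2539, 0.2266]
orientation: [[0.138, 0.99, 0.0], [0.99, -0.138, 0.0], [0.0, 0.0, -1.0]]
ft_force: [1.0, -0.2, -0.0]
width: 0.0929
grip_force: 0.0
```

Emit:
{"name": "drive_tool", "arguments": {
  "rows": [
    {"dx": -0.003, "dy": -0.02, "dz": 0.04, "ax": 0, "ay": 0, "az": 0},
    {"dx": -0.003, "dy": -0.02, "dz": 0.04, "ax": 0, "ay": 0, "az": 0},
    {"dx": -0.003, "dy": -0.0195, "dz": 0.043, "ax": 0, "ay": 0, "az": 0},
    {"dx": 0, "dy": 0, "dz": 0, "ax": 0, "ay": 0, "az": 0},
    {"dx": 0, "dy": 0, "dz": 0, "ax": 0, "ay": 0, "az": 0},
    {"dx": 0, "dy": 0, "dz": 0, "ax": 0, "ay": 0, "az": 0}
  ],
  "jaw": 1
}}

```text
time_s: 55.25
ee_pos: [0.4459, 0.1947, 0.3468]
orientation: [[0.138, 0.99, -0.001], [0.99, -0.138, -0.0], [-0.001, -0.001, -1.0]]
ft_force: [-0.2, 0.2, -0.8]
width: 0.093
grip_force: 0.0
```

```bash
python3 - <<'E'
from h import *
import pickle
o=pickle.load(open('w1.pkl','rb'));d=snap('wrist');s=snap('scene');print(state()['ee_pos'])
# same place? register tray height plane rectified at z=.14 and compare patches by template matching
def top(q,z,c,h=.03,r=2000.):
    p=np.float32([[c[0]-h,c[1]-h],[c[0]+h,c[1]-h],[c[0]+h,c[1]+h],[c[0]-h,c[1]+h]]);n=int(2*h*r)
    H=cv2.getPerspectiveTransform(np.float32([proj(q,[*a,z]) for a in p]),np.float32([[0,0],[n,0],[n,n],[0,n]]))
    return cv2.warpPerspective(q['image'],H,(n,n))
for nme,c,z,h in(('oil',(.4544,.2554),.14,.02),('mill',(.4276,.3196),.136,.02),('vin',(.472,.3785),.14,.018)):
    t=top(o,z,c,h);b=top(d,z,c,h+.012)
    m=cv2.minMaxLoc(cv2.matchTemplate(b,t,cv2.TM_CCOEFF_NORMED));print(nme,'shift mm',[(v-24)/2 for v in m[3]],round(m[1],2))
f=lambda i:cv2.cvtColor(i['image'],cv2.COLOR_RGB2BGR)
cv2.imwrite('pics/end.png',np.hstack([cv2.resize(f(d),(400,300)),cv2.resize(f(s),(400,300))]))
E
```

```text
[0.44582905 0.19484085 0.3465907 ]
oil shift mm [0.0, 0.5] 0.98
mill shift mm [0.5, 0.0] 0.99
vin shift mm [0.0, 1.0] 0.88
```

View pics/end.png

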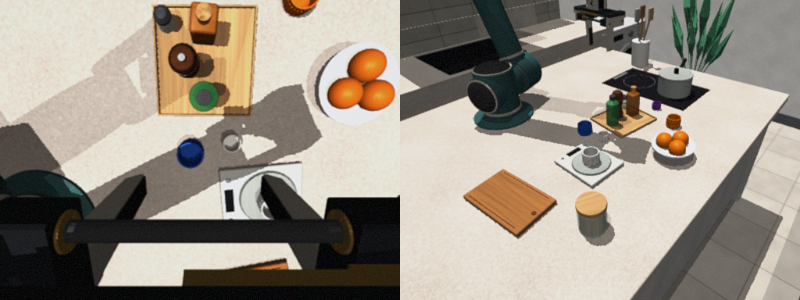

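The final views show all three back on the tray within 1 mm of where they stood (left half: oil 203,96; mill 183,60; vinegar 204,20). The ramekin is on the scale plate (right half: 590,157), the bystanders are untouched and the gripper is clear of everything.

```bash
python3 -c "
from cell import finish_job
print(finish_job())"
```

```text
the job is handed in; nothing more can be done
None
```

The job is done and handed in after about 55 s: the ramekin is within about 3 mm of the middle of the scale plate, the oil bottle, vinegar bottle and pepper mill are back upright within about 1 mm of their original spots, and the salt shaker, storage jar and fruit bowl were left alone.

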